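# Test the next batch of chokes behind the sliding guard

### The job

Run the next batch on the choke tester: slide its clear guard open, move the two tested chokes left in its bed into the open wooden tray, and lay every choke waiting at the front of the bench (there are two or three) flat on the tester's bed. Then push the guard fully shut until its latch catches, and only with it latched press the starter's plunger down to its stop for a moment and let it spring back up. Leave everything else on the bench where it is.

Things in the scene. Friction and masses are not known exactly. Their poses are not given: they have to be found in the camera images.
- tester: grey test box, fixed: base plate 340 (own x) x 335 (own y, from -110 to +225) x 15 thick; origin under the middle of the bed, on the bench; z up. At y -60 to -68 stands a fixed end wall, its top at height 76; outside it the latch housing (x 20 to 54, y -103 to -69, top at height 95)
- bed (a point): middle of the tester's bed, on its floor, 15 above the bench. The floor is clear from x -140 to +140 and y -60 to +55 (tester's axes), inside rims 10 high at both x ends and at +y and the end wall at -y. It takes three chokes laid end to end along x, for instance at x -90, 0 and +90, y 0
- guard (a joint): travel of the guard in m: 0 shut, 0.15 fully open; it opens to the tester's own +y. Stays where left (1.5 N of friction). From 22 mm to 12 mm before shut its pin pushes the latch aside, which takes up to about 12 N; then it runs on to its stop at 0 and the latch holds it. Over 0.14 the bed is free from above
- guard_top (a point): centre of the top panel of the guard, a clear hood over the bed, 304 (tester's x) x 128 (y); 82 above the bench, inside height 78. Open below and on its -y side, walls on its x and +y sides. Moves with the guard; fully open it is 150 to +y of where it is when shut
- guard_handle (a point): middle of the guard's black bar handle, 110 long along the tester's x and 16 x 16 in section, on two posts under its ends (72 clear between them); 115 above the bench, its underside 25 above the guard's top. Above the bed's middle when the guard is shut; moves with the guard
- latch (a joint): how far the latch's sprung tongue is pushed aside, in m: 0 at rest, about 0.005 while the guard's pin passes it. The guard is caught when this is back at 0 with the guard at 0
- tray: open wooden tray for tested chokes, 120 (own x) x 210 (own y) x 30 high, walls and floor 5; origin under its centre, on the bench. Fixed. Holds two chokes side by side at y -45 and +45, lying along x. It and the starter may change places
- plunger_top (a point): centre of the top of the starter's plunger, a black mushroom head 48 across and 14 thick, 100 above the bench when up, on a grey block 100 x 100 x 50 that is fixed; pressed straight down
- plunger (a joint): plunger travel in m: 0 up, 0.020 down at its stop; spring force 3 N at first, 9 N at the stop; springs back
- choke1: wound choke: a square bobbin 70 long (its own x) with 48 x 48 black end flanges 8 thick and a yellow-taped winding of 44 x 44 square section, 54 long, between them; 0.25 kg; origin at its centre, 24 above what it lies on; any of its four long sides may be down. Waiting at the front of the bench on the right; may be absent
- choke2: wound choke: a square bobbin 70 long (its own x) with 48 x 48 black end flanges 8 thick and a yellow-taped winding of 44 x 44 square section, 54 long, between them; 0.25 kg; origin at its centre, 24 above what it lies on; any of its four long sides may be down. Waiting at the front of the bench on the right; may be absent
- choke3: wound choke: a square bobbin 70 long (its own x) with 48 x 48 black end flanges 8 thick and a yellow-taped winding of 44 x 44 square section, 54 long, between them; 0.25 kg; origin at its centre, 24 above what it lies on; any of its four long sides may be down. Waiting at the front of the bench on the right; may be absent
- tested1: wound choke: a square bobbin 70 long (its own x) with 48 x 48 black end flanges 8 thick and a yellow-taped winding of 44 x 44 square section, 54 long, between them; 0.25 kg; origin at its centre, 24 above what it lies on; any of its four long sides may be down. Already tested, starts in the tester's bed, partly under the guard, lying roughly along the tester's x
- tested2: wound choke: a square bobbin 70 long (its own x) with 48 x 48 black end flanges 8 thick and a yellow-taped winding of 44 x 44 square section, 54 long, between them; 0.25 kg; origin at its centre, 24 above what it lies on; any of its four long sides may be down. Already tested, starts in the tester's bed, partly under the guard, lying roughly along the tester's x
- tape: bystander: roll of paper tape 84 across, 24 high, origin under its centre
- screwdriver: bystander: screwdriver 190 long, lying
- spool: bystander: copper wire spool 70 across, 65 high, standing; origin under its centre
Things that resemble listed ones, but are neither listed nor needed, are in the scene too. Leave any green or turquoise look-alike of the choke1 alone.

How it is judged:
By the outcome, as a careful person would: the job done as asked, in the order asked, and still so for the second after the job is handed in, with the robot touching nothing.
Of choke1, choke2, choke3 only 2 to 3 are there at a start; the rules pass over those that are not, and their reading is None.
At some moment in a run one of choke1, choke2, choke3, tested1, tested2 may be knocked a few centimetres aside while the robot is not near it.
Once in a run the grip may slacken for a moment while it holds something.
It also fails if it takes over 208 s, if anything falls off the work surface, if the arm or the gripper's body presses on something with over 40 N, if the wrist force passes 120 N, or if a joint passes its speed limit or range.

### The arm

A 6-joint arm with a two-finger parallel gripper is mounted at the origin on the work surface. World frame = base frame: x ahead of the robot, y to its left, z up, the work surface at z = 0. Lengths are in m, angles in rad, forces in N, time in s.
With the tool pointing down it reaches from about 0.225 to 0.875 m from the base axis. Payload 3.4 kg.
Tool frame: the origin (TCP) lies at the very end of the fingers, on their centre line; the grasp point (between the pads) lies manip.pinch_z behind it (manip.pinch_z is the distance from the TCP to the grasp point, in m); z points along the fingers, y is the direction in which the jaws open and shut (so a half turn about z gives the same grasp; the last joint's range is limited). The gripper opens to 85 mm and grips with 20 to 120 N. Pads are 22 mm wide; open, the fingers measure 114 mm over their backs; the gripper's body (76 mm by 85 mm) begins 54 mm behind the grasp point. The pads swing forward as they close: fully open they stand 13 mm farther back than shut.
Start: joints at [-1.275, 0.276, 1.505, -0, 1.361, -0.121], TCP at [0.233, -0.526, 0.231] pointing down, gripper open.
Joint ranges: [-2.89, 2.89], [-0.75, 2.08], [0.22, 2.7], [-1.18, 4.32], [0.11, 2.71], [-2.7, 2.7]. Speed limits (rad/s): [2.57, 2.57, 3.14, 3.14, 3.14, 3.14].

### API

Orientations are given as a unit quaternion [w, x, y, z].
In Python, from rig import manip, imaging, workorder gives the robot as it stands.
- The arm moves only by the tool apply_moves, never from a script. Its argument "moves" is one flat list of numbers, 7 for each row, row after row: the finger opening in m, from 0 to 0.0854, then the shift along the tool's x, y, z in m, then the turn, a rotation vector about the tool's x, y, z in rad. In form: [jaw, tx, ty, tz, rx, ry, rz, jaw, tx, ty, tz, rx, ry, rz, ...]. A call has exactly 8 rows; each row shifts and turns the pose as measured when the row begins, along the tool's axes as they then stand; what a row does not reach is not made up. A row lasts 1/12 s, in which the tool goes at most 41.7 mm and 7.16 degrees, less where a joint would pass 70% of its speed; a pose out of reach is approached as far as the arm can. A call with a gripper value outside its range is refused whole. The fingers move at their own pace and stop on an object; "newtons" is the grip in N (left out, the last holds). Time passes only in rows, so rows that do not move let the fingers close, or fill a call up. It gives the time, the measured TCP pose, the force and the opening at its end, in the units of the state.
- manip.get_state(): the state, without advancing time (a new reading comes with each control period).
- imaging.get_image(name): name is "scene" or "top" or "wrist"; returns a dict with "image" (384x512x3 uint8, red, green, blue), "range_z" (384x512 float32, m along the optical axis (not along the pixel's ray), 0 where there is no reading), "fx", "fy", "cx", "cy" (pixels), "k1" (the pictures are not rectified: a ray, as slopes to the right and down, at radius r is drawn at 1 + k1 r^2 times it, then the intrinsics apply), "R" (3x3) and "t" (3): a world point X has camera coordinates R X + t. Camera axes: x right, y down, z forward; pixel columns grow to the right and rows downward; lengths in m; the calibration is good to about 2 mm. A picture is of the moment at which its call begins.
- workorder.sign_off(): hands the job in, once; it reports no verdict.
The state is a dict: "clock": time; "qpos": joint angles; "qd": joint speeds; "effort": joint torques, N m; "position": TCP position; "ee_rot": TCP orientation; "contact_force": force on the tool from outside, world axes, zero at the start; "moment": the same for the moment, N m; "width": finger opening in m.
Only numpy, scipy, OpenCV 4.12 (cv2) and the standard library are available. Lean on these libraries where they do the work, as an engineer would, in place of code of your own. Each camera call takes 0.05 s, during which the arm holds its last target.

## Working session

There is one attempt and no reset: what is moved stays moved. The work goes in short steps, Python scripts to look and compute and a tool call to move; the robot and the scene stay as the last step left them, time stands still between calls to the robot, and variables do not carry over. Pictures are saved under pics/ and viewed, and the job is handed in when it is done.

Besides the shell and the picture viewer there is one more tool, called as a command line: name --argument value ..., lists and objects as JSON in quotes. apply_moves: Moves the arm, as the interface text tells. Its arguments: {"type":"object","properties":{"moves":{"type":"array"},"newtons":{"type":"number"}},"required":["moves"]}

```bash
ls; mkdir -p pics
python3 - <<'E'
from rig import manip, imaging, workorder
import cv2
s=manip.get_state(); print(s); print(manip.pinch_z)
for n in ["scene","top","wrist"]:
    d=imaging.get_image(n); cv2.imwrite(f"pics/a_{n}.png",d["image"][:,:,::-1])
    print(n,d["fx"],d["fy"],d["cx"],d["cy"],d["k1"],d["R"].round(3).tolist(),d["t"])
E
```

```text
pics
{'clock': 0.0, 'qpos': array([-1.27502492e+00,  2.76596618e-01,  1.50614634e+00,  5.16714157e-06,
        1.36070564e+00, -1.21006382e-01]), 'qd': array([ 1.06101542e-03, -3.33838099e-05,  1.54681074e-03,  6.99375416e-04,
       -4.79451510e-04,  1.13167666e-03]), 'effort': array([-6.47954621e-04, -4.16782451e+01, -2.45805109e+01, -5.05406169e-04,
        1.09358280e-02,  5.20038412e-06]), 'position': array([ 0.23260501, -0.52526426,  0.23043353]), 'ee_rot': array([-9.24651067e-04,  9.78365187e-01,  2.06883300e-01, -7.84686760e-05]), 'contact_force': array([0.29138565, 0.66035113, 0.3493027 ]), 'moment': array([-0.02945998,  0.0247573 ,  0.00571224]), 'width': 0.08517050786733676}
0.0187
scene 420.31280290141586 420.31280290141586 258.6965621593402 188.41060884644313 0.049350785544446815 [[0.851, 0.525, -0.004], [0.409, -0.668, -0.622], [-0.329, 0.528, -0.783]] [-0.41037558 -0.21259465  1.2571655 ]
top 349.7625944506597 349.7625944506597 250.29474705388336 191.31230789515024 0.0010691428324955976 [[0.023, -1.0, -0.012], [-0.988, -0.021, -0.155], [0.155, 0.015, -0.988]] [-0.09230236  0.54492436  0.8972427 ]
wrist 341.90281422539687 341.90281422539687 255.68909802441067 191.27417404888547 -0.02273198101123569 [[0.405, -0.914, -0.003], [-0.865, -0.384, 0.324], [-0.297, -0.129, -0.946]] [-0.57392324 -0.04264289  0.38181448]
```

View pics/a_scene.png

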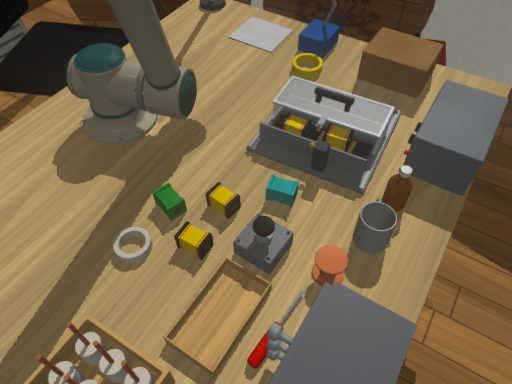

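View pics/a_top.png

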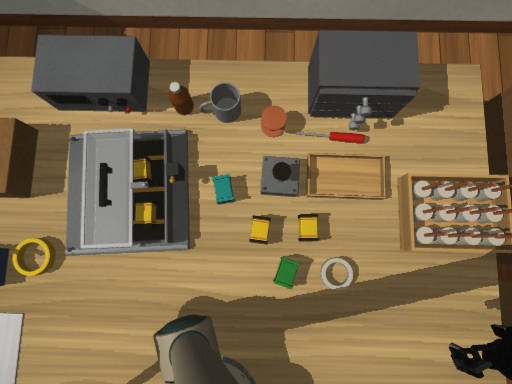

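View pics/a_wrist.png

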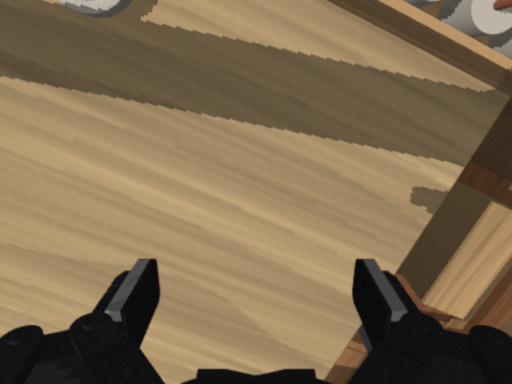

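The top view (x up, y to the left) shows these things:
- Two waiting yellow chokes, at px (260,229) and (308,227).
- The tested pair in the bed, at (142,168) and (146,212).
- The guard handle at (105,185), the starter at (281,175) and the tray at (346,176).
- Green and turquoise decoys at (287,272) and (223,189).

```bash
cat > h.py <<'E'
import numpy as np, cv2
from rig import manip, imaging
def get(n): return imaging.get_image(n)
def ray(d,uv):
    K=np.array([[d["fx"],0,d["cx"]],[0,d["fy"],d["cy"]],[0,0,1.]])
    p=cv2.undistortPoints(np.float64(uv).reshape(-1,1,2),K,np.array([d["k1"],0,0,0.]))[:,0]
    c=-d["R"].T@d["t"]; v=np.c_[p,np.ones(len(p))]@d["R"]
    return c,v
def plane(d,uv,z):
    c,v=ray(d,uv); s=(z-c[2])/v[:,2]; return c+s[:,None]*v
def cloud(d,mask):
    ys,xs=np.nonzero(mask&(d["range_z"]>0)); 
    c,v=ray(d,np.c_[xs,ys]); return c+v*d["range_z"][ys,xs][:,None]
def allcloud(d):
    h,w=d["range_z"].shape; ys,xs=np.mgrid[:h,:w]
    c,v=ray(d,np.c_[xs.ravel(),ys.ravel()]); return (c+v*d["range_z"].ravel()[:,None]).reshape(h,w,3)
def save(d,n,box=None,f=1):
    im=d["image"][:,:,::-1]
    if box: x0,y0,x1,y1=box; im=im[y0:y1,x0:x1]
    cv2.imwrite("pics/%s.png"%n,cv2.resize(im,None,fx=f,fy=f,interpolation=cv2.INTER_CUBIC))
def yellow(d):
    h=cv2.cvtColor(d["image"],cv2.COLOR_RGB2HSV)
    return cv2.inRange(h,(20,170,90),(32,255,255))>0
def blobs(m,a=30):
    n,l,st,c=cv2.connectedComponentsWithStats(m.astype(np.uint8))
    return [(l==i,st[i],c[i]) for i in range(1,n) if st[i][4]>=a]
E
python3 - <<'E'
from h import *
for n in ["top","scene"]:
    d=get(n)
    for m,st,c in blobs(yellow(d)):
        P=cloud(d,m); top=P[P[:,2]>np.percentile(P[:,2],90)-.006]
        r=cv2.minAreaRect(top[:,:2].astype(np.float32)*1000)
        print(n,st.tolist(),c.round(1),"med z",np.percentile(P[:,2],[5,50,95]).round(3),"plane",plane(d,[c],.046).round(3),"rect",[np.round(q,1) for q in r])
    if n=="top": save(d,"t1",(50,110,250,260),4)
    else:
        save(d,"s1",(230,70,430,200),4)
E
```

```text
top [134, 161, 13, 16, 184] [139.7 168.5] med z [0.058 0.062 0.064] plane [[0.603 0.221 0.046]] rect [array([599.6, 215.1]), array([41.4, 33. ]), np.float64(4.3)]
top [135, 205, 17, 16, 249] [143.5 212.9] med z [0.059 0.061 0.064] plane [[0.482 0.202 0.046]] rect [array([481.7, 198.3]), array([39.5, 42.3]), np.float64(1.7)]
top [299, 217, 18, 2, 34] [308.  217.5] med z [0.041 0.045 0.047] plane [[ 0.479 -0.234  0.046]] rect [array([ 479.6, -235.5]), array([ 3. , 39.8]), np.float64(1.1)]
top [251, 221, 18, 18, 257] [259.6 229.4] med z [0.043 0.046 0.049] plane [[ 0.445 -0.107  0.046]] rect [array([ 445.4, -107.2]), array([43.3, 40.3]), np.float64(83.2)]
top [299, 220, 19, 16, 281] [307.8 227.1] med z [0.015 0.046 0.048] plane [[ 0.454 -0.234  0.046]] rect [array([ 454.7, -236.6]), array([37. , 42.6]), np.float64(1.4)]
top [12, 238, 38, 38, 513] [ 30.9 256.7] med z [0.002 0.03  0.033] plane [[0.361 0.489 0.046]] rect [array([361.3, 498.5]), array([97. , 98.6]), np.float64(2.3)]
scene [292, 53, 31, 25, 520] [306.9  64.8] med z [0.004 0.022 0.031] plane [[0.379 0.458 0.046]] rect [array([359.9, 495.4]), array([96.4, 99.9]), np.float64(65.0)]
scene [286, 115, 20, 20, 246] [294.6 124.1] med z [0.043 0.059 0.062] plane [[0.477 0.198 0.046]] rect [array([480.7, 194.2]), array([52.8, 43.6]), np.float64(3.9)]
scene [327, 126, 21, 23, 303] [336.8 136.7] med z [0.03  0.058 0.062] plane [[0.598 0.214 0.046]] rect [array([595.5, 215.7]), array([46.1, 46.7]), np.float64(9.9)]
scene [209, 185, 27, 29, 390] [220.5 198. ] med z [0.014 0.044 0.047] plane [[ 0.449 -0.121  0.046]] rect [array([ 445.6, -110.2]), array([44.5, 53.6]), np.float64(82.4)]
scene [178, 224, 30, 31, 464] [191.3 238.3] med z [0.014 0.045 0.047] plane [[ 0.458 -0.247  0.046]] rect [array([ 455.4, -239.1]), array([55.9, 45. ]), np.float64(2.7)]
```

View pics/t1.png

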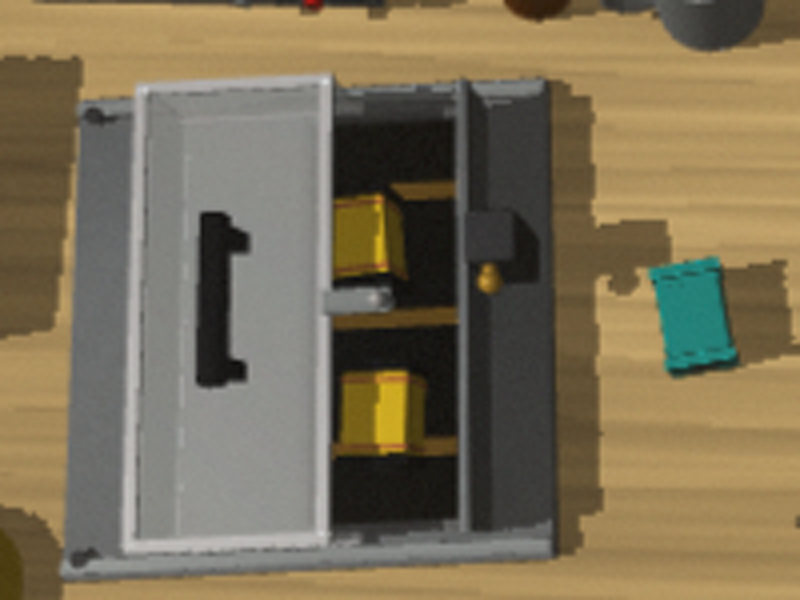

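View pics/s1.png

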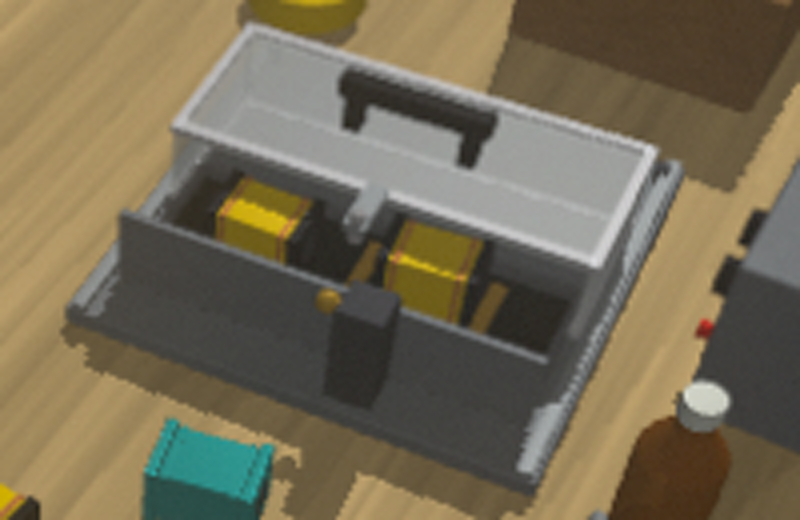

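Run:
```python
from h import *
def rect(P): 
    r=cv2.minAreaRect((P[:,:2]*1000).astype(np.float32)); return [np.round(q,1) for q in r]
for n,boxs in (("top",dict(tester=(60,120,195,260),tray=(300,145,392,205),start=(255,150,303,200))),("scene",dict(tester=(245,75,405,190),tray=(160,250,275,375),start=(230,210,297,275)))):
    d=get(n); X=allcloud(d)
    for k,(x0,y0,x1,y1) in boxs.items():
        P=X[y0:y1,x0:x1].reshape(-1,3); P=P[P[:,2]>-.01]
        h,e=np.histogram(P[:,2],np.arange(0,.14,.005)); print(n,k,h.tolist())
        def sel(a,b): return P[(P[:,2]>a)&(P[:,2]<b)]
        if k=="tester":
            S=sel(.106,.13); print(" handle",len(S),S.mean(0).round(4),rect(S))
            S=sel(.076,.088); print(" guardtop",rect(S), S[:,2].mean())
            S=sel(.008,.03); print(" base",rect(S))
        if k=="tray": 
            S=sel(.022,.036); print(" rim",rect(S))
        if k=="start":
            S=sel(.093,.108); print(" plunger",len(S),S.mean(0).round(4),rect(S)); S=sel(.044,.056); print(" block",rect(S))
```

```text
top tester [2576, 77, 1807, 3912, 605, 200, 73, 96, 71, 84, 77, 223, 674, 95, 115, 503, 4408, 1055, 137, 111, 11, 9, 36, 48, 240, 33, 0, 0]
 handle 366 [0.5436 0.283  0.1211] [array([544.7, 285. ]), array([109.2,  16.3]), np.float64(3.8)]
 guardtop [array([549.3, 227.8]), array([308.7, 253.9]), np.float64(3.9)] 0.08291072045998803
 base [array([546.6, 261.6]), array([340.5, 336.6]), np.float64(4.1)]
top tray [2392, 1386, 104, 93, 83, 310, 169, 2, 0, 0, 0, 0, 0, 0, 0, 0, 0, 0, 0, 0, 0, 0, 0, 0, 0, 0, 0, 0]
 rim [array([ 599.6, -341.5]), array([210.4, 120.8]), np.float64(89.2)]
top start [533, 10, 11, 11, 5, 11, 12, 10, 20, 488, 567, 12, 7, 0, 0, 0, 0, 0, 7, 140, 126, 1, 0, 0, 0, 0, 0, 0]
 plunger 271 [ 0.5917 -0.1592  0.0998] [array([ 592.2, -159.2]), array([43.3, 46.7]), np.float64(89.2)]
 block [array([ 592.8, -159.6]), array([100. , 100.1]), np.float64(87.1)]
scene tester [1809, 263, 1999, 1237, 524, 294, 244, 283, 379, 475, 270, 502, 493, 153, 282, 1174, 2261, 315, 186, 76, 40, 56, 70, 107, 141, 31, 5, 0]
 handle 396 [0.5887 0.2519 0.1181] [array([660.9, 220.1]), array([ 74.4, 360.5]), np.float64(61.1)]
 guardtop [array([600.7, 220.5]), array([412.7, 281.4]), np.float64(3.5)] 0.08125269692573021
 base [array([577.3, 282.1]), array([405.6, 528.2]), np.float64(4.4)]
scene tray [5426, 2327, 278, 333, 471, 783, 332, 42, 52, 200, 125, 12, 5, 28, 31, 0, 0, 1, 4, 20, 29, 24, 0, 0, 0, 0, 0, 1]
 rim [array([ 599.1, -337.8]), array([203.1, 272.5]), np.float64(26.3)]
scene start [766, 94, 84, 80, 87, 121, 91, 63, 73, 819, 422, 28, 75, 0, 0, 0, 1, 11, 27, 250, 73, 0, 0, 0, 0, 0, 0, 0]
 plunger 339 [ 0.5946 -0.1637  0.0988] [array([ 593.5, -162.6]), array([45.9, 46.3]), np.float64(58.2)]
 block [array([ 593.8, -163. ]), array([101.2, 100.2]), np.float64(87.2)]
```

apply_moves --moves '[0.085, 0, 0, 0, 0, 0, 0.115, 0.085, 0, 0, 0, 0, 0, 0.115, 0.085, 0, 0, 0, 0, 0, 0.115, 0.085, 0.0165, -0.035, 0, 0, 0, 0, 0.085, 0.0165, -0.035, 0, 0, 0, 0, 0.085, 0.0165, -0.035, 0, 0, 0, 0, 0.085, 0.0165, -0.035, 0, 0, 0, 0, 0.085, 0.0165, -0.035, 0, 0, 0, 0]'

```text
clock: 1.02
position: [0.3055, -0.3494, 0.2286]
ee_rot: [0.002, 1.0, 0.021, -0.0]
contact_force: [1.0, -0.4, 0.8]
width: 0.0852
```

```bash
cat > to.py <<'E'
# usage: to.py x y z yaw_deg -> remaining shift in tool axes and turn
import sys, numpy as np
from scipy.spatial.transform import Rotation as R
from rig import manip
s=manip.get_state(); q=s["ee_rot"]; r=R.from_quat([q[1],q[2],q[3],q[0]])
x,y,z,yaw=map(float,sys.argv[1:5])
g=R.from_euler("z",yaw,degrees=True)*R.from_euler("x",180,degrees=True)
e=r.inv()*g
print("t",round(s["clock"],2),"pos",s["position"].round(4),"F",s["contact_force"].round(1),"w",round(s["width"],4),"q6",s["qpos"][5].round(2))
print("shift_cur",r.inv().apply(np.array([x,y,z])-s["position"]).round(4),"shift_goalframe",g.inv().apply(np.array([x,y,z])-s["position"]).round(4),"turn",e.as_rotvec().round(4))
E
python3 to.py .5447 .285 .16 4
```

```text
t 1.02 pos [ 0.3055 -0.3494  0.2286] F [ 1.  -0.4  0.8] w 0.0852 q6 0.53
shift_cur [ 0.2659 -0.6241  0.0654] shift_goalframe [ 0.2828 -0.6162  0.0686] turn [ 0.0046  0.0011 -0.0275]
```

apply_moves --moves '[0.085, 0.017, -0.036, 0, 0, 0, -0.027, 0.085, 0.017, -0.036, 0, 0, 0, 0, 0.085, 0.017, -0.036, 0, 0, 0, 0, 0.085, 0.017, -0.036, 0, 0, 0, 0, 0.085, 0.017, -0.036, 0, 0, 0, 0, 0.085, 0.017, -0.036, 0, 0, 0, 0, 0.085, 0.017, -0.036, 0, 0, 0, 0, 0.085, 0.017, -0.036, 0, 0, 0, 0]'

```text
clock: 1.68
position: [0.4249, -0.0389, 0.2288]
ee_rot: [0.004, 0.999, 0.033, 0.003]
contact_force: [1.8, -1.3, 0.8]
width: 0.0852
```

apply_moves --moves '[0.085, 0.016, -0.034, 0, 0, 0, 0, 0.085, 0.016, -0.034, 0, 0, 0, 0, 0.085, 0.016, -0.034, 0, 0, 0, 0, 0.085, 0.016, -0.034, 0, 0, 0, 0, 0.085, 0.016, -0.034, 0, 0, 0, 0, 0.085, 0.016, -0.034, 0, 0, 0, 0, 0.085, 0.016, -0.034, 0, 0, 0, 0, 0.085, 0, 0, 0, 0, 0, 0]'

```text
clock: 2.35
position: [0.5251, 0.2275, 0.229]
ee_rot: [0.002, 0.999, 0.037, 0.007]
contact_force: [-0.3, 0.1, -0.3]
width: 0.085
```

```bash
python3 to.py .5447 .285 .16 4
python3 - <<'E'
from h import *
d=get("wrist"); save(d,"w2",None,1.5)
print(-d["R"].T@d["t"])
E
```

```text
t 2.35 pos [0.5251 0.2275 0.229 ] F [-0.3  0.1 -0.3] w 0.085 q6 1.79
shift_cur [ 0.0228 -0.0562  0.069 ] shift_goalframe [ 0.0236 -0.056   0.069 ] turn [ 0.0049 -0.0135  0.0037]
[0.60640986 0.23400279 0.37295705]
```

View pics/w2.png

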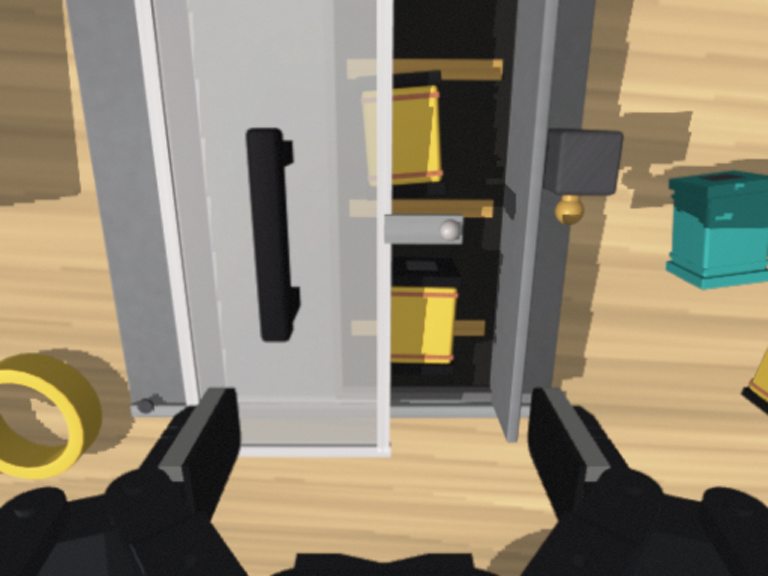

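The 1.5x wrist view shows the handle bar from (265,130) to (275,340). The guard's front edge is at column 385, and the two tested chokes are at (400,135) and (420,325), partly under the hood.

```bash
python3 - <<'E'
from h import *
d=get("wrist")
P=plane(d,np.array([[248,128],[283,128],[262,341],[290,341]])/1.5,.123); print(P.round(4),P.mean(0).round(4))
X=allcloud(d); m=(X[...,2]>.117)&(X[...,2]<.13); m[250:]=0; S=X[m]; print(len(S),[np.round(q,1) for q in cv2.minAreaRect((S[:,:2]*1000).astype(np.float32))])
E
python3 to.py .5445 .2845 .097 4.2
```

```text
[[0.5964 0.2926 0.123 ]
 [0.5975 0.2763 0.123 ]
 [0.4884 0.286  0.123 ]
 [0.4894 0.2712 0.123 ]] [0.5429 0.2815 0.123 ]
3153 [array([544.4, 286.8]), array([109. ,  16.4]), np.float64(4.2)]
t 2.45 pos [0.5227 0.2225 0.2288] F [-0.3  0.6  0.4] w 0.0852 q6 1.79
shift_cur [ 0.0249 -0.0616  0.1314] shift_goalframe [ 0.0263 -0.0602  0.1318] turn [ 0.0099 -0.0096 -0.0014]
```

apply_moves --moves '[0.085, 0.012, -0.031, 0, 0.005, -0.008, 0, 0.085, 0.012, -0.031, 0, 0, 0, 0, 0.085, 0, 0, 0.02, 0, 0, 0, 0.085, 0, 0, 0.02, 0, 0, 0, 0.085, 0, 0, 0, 0, 0, 0, 0.085, 0, 0, 0, 0, 0, 0, 0.085, 0, 0, 0, 0, 0, 0, 0.085, 0, 0, 0, 0, 0, 0]'

```text
clock: 3.12
position: [0.5412, 0.2768, 0.1903]
ee_rot: [0.005, 0.999, 0.031, 0.001]
contact_force: [0.1, -0.8, 0.4]
width: 0.0853
```

```bash
python3 to.py .5445 .285 .097 4.2
```

```text
t 3.12 pos [0.5412 0.2768 0.1903] F [ 0.1 -0.8  0.4] w 0.0853 q6 1.88
shift_cur [ 0.0037 -0.009   0.0932] shift_goalframe [ 0.0039 -0.0079  0.0933] turn [ 0.011  -0.0007 -0.0108]
```

apply_moves --moves '[0.085, 0.004, -0.008, 0.025, 0.01, 0, -0.01, 0.085, 0, 0, 0.025, 0, 0, 0, 0.085, 0, 0, 0.025, 0, 0, 0, 0.085, 0, 0, 0.018, 0, 0, 0, 0.0, 0, 0, 0, 0, 0, 0, 0.0, 0, 0, 0, 0, 0, 0, 0, 0, 0, 0, 0, 0, 0, 0, 0, 0, 0, 0, 0, 0]' --newtons 30

```text
clock: 3.78
position: [0.5526, 0.2827, 0.1077]
ee_rot: [-0.003, 0.999, 0.034, 0.011]
contact_force: [-0.4, 0.0, 0.0]
width: 0.0382
```

```bash
python3 to.py .5395 .354 .097 4.2
```

```text
t 3.78 pos [0.5526 0.2827 0.1077] F [-0.4  0.   0. ] w 0.0382 q6 1.87
shift_cur [-0.0085 -0.072   0.0108] shift_goalframe [-0.0078 -0.0721  0.0107] turn [-0.0043 -0.0218 -0.006 ]
```

apply_moves --moves '[0.038, -0.006, -0.001, 0.008, 0, -0.02, 0, 0.03, 0, 0, 0.001, 0, 0, 0, 0.0, 0, 0, 0, 0, 0, 0, 0.0, 0, 0, 0, 0, 0, 0, 0.0, 0, 0, 0, 0, 0, 0, 0.0, 0, 0, 0, 0, 0, 0, 0, 0, 0, 0, 0, 0, 0, 0, 0, 0, 0, 0, 0, 0]'

```text
clock: 4.45
position: [0.5485, 0.2846, 0.1022]
ee_rot: [-0.003, 0.999, 0.034, 0.004]
contact_force: [0.1, 0.5, -1.1]
width: 0.015
```

```bash
python3 to.py .5395 .354 .097 4.2
```

```text
t 4.45 pos [0.5485 0.2846 0.1022] F [ 0.1  0.5 -1.1] w 0.015 q6 1.86
shift_cur [-0.0043 -0.0698  0.0056] shift_goalframe [-0.0039 -0.0699  0.0052] turn [-0.0067 -0.0076 -0.0051]
```

apply_moves --moves '[0, 0, -0.014, 0, 0, 0, 0, 0, 0, -0.014, 0, 0, 0, 0, 0, 0, -0.014, 0, 0, 0, 0, 0, 0, -0.014, 0, 0, 0, 0, 0, 0, -0.01, 0, 0, 0, 0, 0, 0, -0.006, 0, 0, 0, 0, 0, 0, -0.004, 0, 0, 0, 0, 0, 0, 0, 0, 0, 0, 0]'

```text
clock: 5.12
position: [0.5436, 0.3549, 0.1022]
ee_rot: [0.01, 0.999, 0.037, 0.003]
contact_force: [-0.9, 1.4, 0.1]
width: 0.0155
```

```bash
python3 to.py .5395 .354 .1 4.2
```

```text
t 5.12 pos [0.5436 0.3549 0.1022] F [-0.9  1.4  0.1] w 0.0155 q6 1.99
shift_cur [-0.0042  0.0005  0.0022] shift_goalframe [-0.0042  0.0006  0.0022] turn [ 0.0198 -0.0058  0.0001]
```

apply_moves --moves '[0, 0, -0.003, 0, 0.01, 0, 0, 0, 0, -0.002, 0, 0, 0, 0, 0.04, 0, 0, 0, 0, 0, 0, 0.04, 0, 0, 0, 0, 0, 0, 0.04, 0, 0, 0, 0, 0, 0, 0.04, 0, 0, -0.02, 0, 0, 0, 0.06, 0, 0, -0.04, 0, 0, 0, 0.07, 0, 0, -0.04, 0, 0, 0]'

```text
clock: 5.78
position: [0.5367, 0.36, 0.1941]
ee_rot: [0.012, 0.999, 0.038, -0.007]
contact_force: [0.5, 0.8, 0.4]
width: 0.0629
```

apply_moves --moves '[0.07, 0, 0.035, -0.03, 0, 0, 0, 0.07, 0, 0.035, 0, 0, 0, 0, 0.07, 0, 0.035, 0, 0, 0, 0, 0.07, 0, 0.035, 0, 0, 0, 0, 0.07, 0, 0.02, 0, 0, 0, 0, 0.07, 0, 0, 0, 0, 0, 0, 0.07, 0, 0, 0, 0, 0, 0, 0.07, 0, 0, 0, 0, 0, 0]'

```text
clock: 6.45
position: [0.5552, 0.2114, 0.2389]
ee_rot: [0.001, 0.999, 0.042, 0.006]
contact_force: [0.2, 0.4, -0.5]
width: 0.0698
```

```bash
cat > look.py <<'E'
import sys
from h import *
n,cam=sys.argv[1:3]
d=get(cam); save(d,n,None,1.5); s=manip.get_state(); print(s["clock"],s["position"].round(4))
X=allcloud(d)
for m,st,c in blobs(yellow(d),60):
    P=X[m]; P=P[(P[:,2]>.01)&(P[:,2]<.2)]
    if len(P)<50: continue
    zt=np.percentile(P[:,2],85); T=P[abs(P[:,2]-zt)<.005]
    r=cv2.minAreaRect((T[:,:2]*1000).astype(np.float32))
    print(st.tolist(),"ztop",zt.round(4),"rect",[np.round(q,1) for q in r])
E
python3 look.py w3 wrist; python3 look.py t3 top
```

```text
6.5 [0.5552 0.2118 0.2388]
[4, 252, 35, 17, 220] ztop 0.0245 rect [array([405.7, 482.4]), array([22.9,  2.9]), np.float64(70.8)]
[0, 297, 35, 23, 202] ztop 0.0233 rect [array([325.9, 499.2]), array([ 8.3, 45.3]), np.float64(1.7)]
6.55 [0.5551 0.212  0.2386]
[130, 161, 17, 17, 209] ztop 0.0632 rect [array([599.2, 220. ]), array([41.4, 41.7]), np.float64(7.8)]
[134, 205, 18, 16, 265] ztop 0.063 rect [array([481.7, 198.8]), array([39.8, 43.2]), np.float64(2.3)]
[251, 221, 18, 18, 258] ztop 0.0479 rect [array([ 445.5, -107.3]), array([42.9, 40.7]), np.float64(84.2)]
[299, 220, 19, 16, 281] ztop 0.0476 rect [array([ 454.6, -236.8]), array([36.8, 42.7]), np.float64(1.2)]
```

View pics/w3.png

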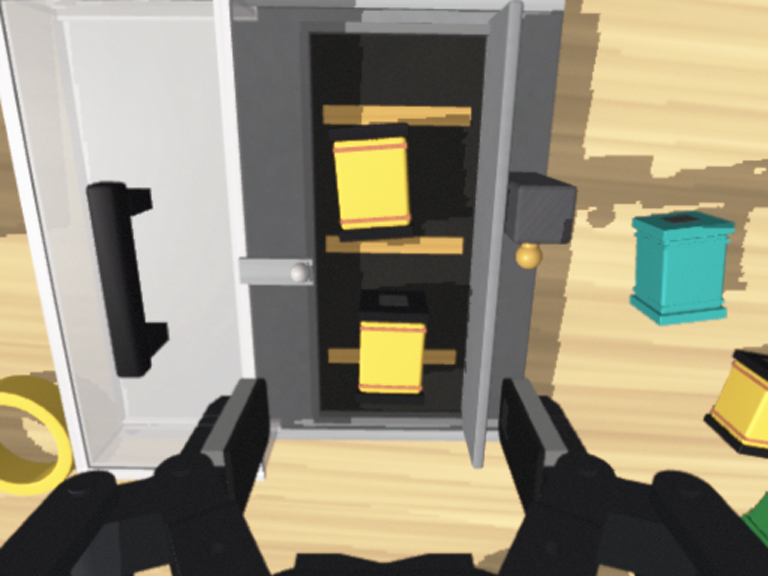

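View pics/t3.png

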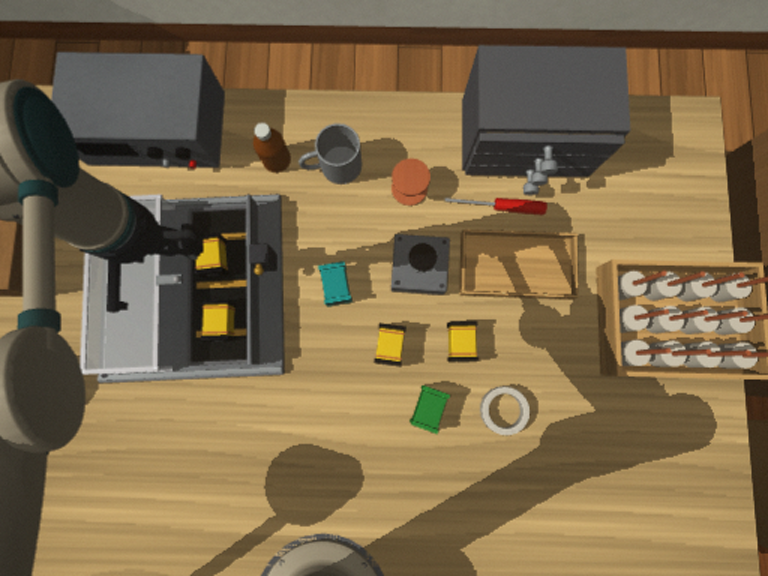

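The guard is open, with its front edge at column 235 in the wrist view. Both tested chokes are clear from above, at (372,182) and (392,357).

```bash
sed -i 's/(20,170,90),(32,255,255)/(20,130,90),(33,255,255)/' h.py; python3 look.py w4 wrist
```

```text
6.6 [0.555  0.212  0.2385]
[243, 71, 70, 11, 307] ztop 0.0172 rect [array([641.3, 196.5]), array([ 9.7, 70.4]), np.float64(5.2)]
[223, 91, 49, 7, 225] ztop 0.0623 rect [array([622.7, 225.7]), array([ 4.2, 43. ]), np.float64(8.7)]
[223, 99, 51, 47, 2150] ztop 0.062 rect [array([597.5, 221.8]), array([41.2, 44.1]), np.float64(8.6)]
[227, 147, 47, 6, 180] ztop 0.0619 rect [array([572.4, 217.9]), array([ 3.9, 43.1]), np.float64(8.8)]
[345, 163, 13, 16, 101] ztop 0.088 rect [array([565.5, 126.3]), array([13.5,  8.6]), np.float64(15.2)]
[240, 214, 45, 5, 165] ztop 0.0632 rect [array([505.8, 200.7]), array([ 5.4, 42.9]), np.float64(2.5)]
[239, 220, 45, 37, 1554] ztop 0.0621 rect [array([479.7, 199.5]), array([42.1, 44. ]), np.float64(2.2)]
[490, 241, 22, 16, 71] ztop 0.0377 rect [array([472.8, -87.3]), array([4.2, 2.7]), np.float64(54.4)]
[476, 245, 36, 49, 1124] ztop 0.0454 rect [array([444.1, -86.4]), array([43.8, 16.7]), np.float64(16.4)]
[0, 250, 50, 80, 2271] ztop 0.031 rect [array([357.1, 480.6]), array([ 60.6, 100.3]), np.float64(80.0)]
[239, 259, 42, 4, 124] ztop 0.0618 rect [array([454.3, 198.1]), array([ 5.2, 42.9]), np.float64(2.8)]
[474, 276, 38, 24, 113] ztop 0.0459 rect [array([421.1, -92.2]), array([21.5,  4.1]), np.float64(82.2)]
```

```bash
python3 to.py .5975 .221 .12 8.7
```

```text
t 6.6 pos [0.555  0.212  0.2385] F [-0.4 -0.4  0. ] w 0.0702 q6 1.74
shift_cur [ 0.0419 -0.0059  0.1189] shift_goalframe [ 0.0434 -0.0025  0.1185] turn [ 0.0043 -0.0106 -0.0665]
```

apply_moves --moves '[0.062, 0.022, -0.002, 0.02, 0.004, -0.01, -0.066, 0.062, 0.021, -0.001, 0.02, 0, 0, 0, 0.062, 0, 0, 0.025, 0, 0, 0, 0.062, 0, 0, 0.025, 0, 0, 0, 0.062, 0, 0, 0.02, 0, 0, 0, 0.062, 0, 0, 0, 0, 0, 0, 0.062, 0, 0, 0, 0, 0, 0, 0.062, 0, 0, 0, 0, 0, 0]' --newtons 50

```text
clock: 7.27
position: [0.5999, 0.2314, 0.1248]
ee_rot: [-0.002, 0.997, 0.083, 0.002]
contact_force: [-0.4, 0.0, -0.6]
width: 0.0618
```

```bash
python3 to.py .5975 .221 .028 8.7; python3 look.py w5 wrist
```

```text
t 7.27 pos [0.5999 0.2314 0.1248] F [-0.4  0.  -0.6] w 0.0618 q6 1.66
shift_cur [-0.0045  0.0102  0.0968] shift_goalframe [-0.004   0.0099  0.0968] turn [-0.0037 -0.0037  0.0147]
7.3167 [0.6004 0.2316 0.1255]
[265, 134, 71, 13, 312] ztop 0.0171 rect [array([642.9, 205.8]), array([ 5.5, 52.2]), np.float64(5.0)]
[237, 176, 70, 6, 396] ztop 0.0625 rect [array([623. , 225.7]), array([ 4.7, 43.4]), np.float64(9.6)]
[237, 186, 69, 59, 3896] ztop 0.0619 rect [array([597.5, 221.6]), array([41.7, 44. ]), np.float64(8.5)]
[238, 248, 63, 5, 280] ztop 0.0619 rect [array([572.6, 217.8]), array([ 4.9, 42.7]), np.float64(9.1)]
[401, 294, 21, 14, 189] ztop 0.0877 rect [array([565.8, 125.7]), array([ 9.8, 11.1]), np.float64(37.7)]
[241, 326, 63, 50, 2229] ztop 0.0618 rect [array([486.1, 199.8]), array([46.1, 45. ]), np.float64(4.5)]
```

View pics/w5.png

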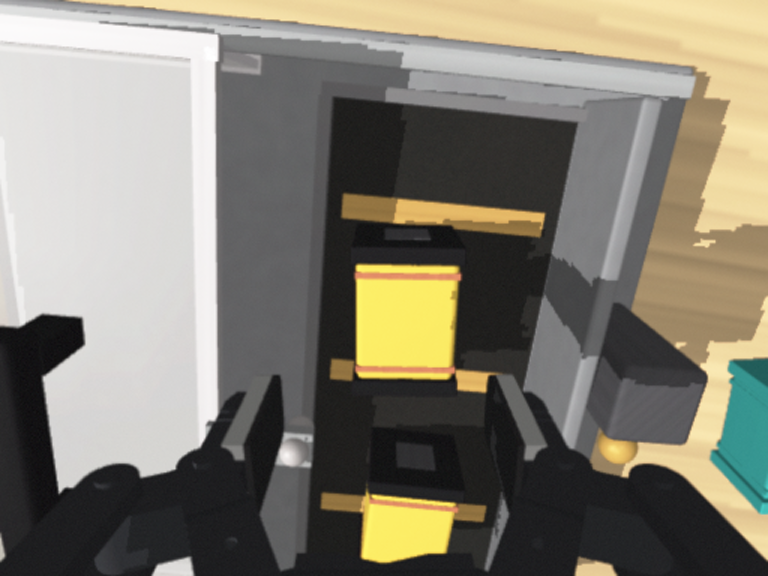

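The wrist view shows the choke centred at (408,320) and the jaws centred near column 385. That matches the 10 mm tool-y correction I computed.

apply_moves --moves '[0.062, -0.004, 0.01, 0, -0.004, -0.004, 0.014, 0.062, 0, 0, 0.024, 0, 0, 0, 0.062, 0, 0, 0.024, 0, 0, 0, 0.062, 0, 0, 0.01, 0, 0, 0, 0.062, 0, 0, 0, 0, 0, 0, 0.062, 0, 0, 0, 0, 0, 0, 0.062, 0, 0, 0, 0, 0, 0, 0.062, 0, 0, 0, 0, 0, 0]'

```text
clock: 7.98
position: [0.6053, 0.2199, 0.0789]
ee_rot: [-0.001, 0.997, 0.075, 0.011]
contact_force: [0.2, -0.3, -1.0]
width: 0.0622
```

```bash
python3 to.py .5975 .221 .028 8.7
```

```text
t 7.98 pos [0.6053 0.2199 0.0789] F [ 0.2 -0.3 -1. ] w 0.0622 q6 1.66
shift_cur [-0.0087 -0.0023  0.0507] shift_goalframe [-0.0075 -0.0023  0.0509] turn [ 0.0006 -0.0223 -0.002 ]
```

apply_moves --moves '[0.062, -0.008, -0.002, 0.014, 0, -0.02, 0, 0.062, -0.001, 0, 0.018, 0, -0.003, 0, 0.062, -0.001, 0, 0.014, 0, -0.003, 0, 0.062, -0.001, 0, 0.005, 0, -0.003, 0, 0.0, 0, 0, 0, 0, 0, 0, 0.0, 0, 0, 0, 0, 0, 0, 0, 0, 0, 0, 0, 0, 0, 0, 0, 0, 0, 0, 0, 0]' --newtons 50

```text
clock: 8.65
position: [0.5954, 0.2214, 0.029]
ee_rot: [-0.0, 0.997, 0.075, -0.002]
contact_force: [-0.0, 0.5, -3.0]
width: 0.043
```

```bash
python3 to.py .5975 .221 .028 8.7
```

```text
t 8.65 pos [0.5954 0.2214 0.029 ] F [-0.   0.5 -3. ] w 0.043 q6 1.67
shift_cur [0.002  0.0007 0.001 ] shift_goalframe [0.002  0.0007 0.001 ] turn [-0.0003  0.0034 -0.0018]
```

apply_moves --moves '[0, 0, 0, 0, 0, 0, 0, 0, 0, 0, -0.03, 0, 0, 0, 0, 0, 0, -0.035, 0, 0, 0, 0, 0, 0, -0.04, 0, 0, 0, 0, 0, 0, -0.04, 0, 0, 0, 0, 0, 0, -0.02, 0, 0, 0, 0, 0, 0, 0, 0, 0, 0.083, 0, 0, 0, 0, 0, 0, 0.083]' --newtons 50

```text
clock: 9.32
position: [0.5933, 0.2211, 0.1995]
ee_rot: [0.001, 1.0, -0.011, -0.006]
contact_force: [0.1, 0.0, -3.6]
width: 0.0435
```

```bash
python3 to.py .5995 -.295 .2 -0.8
```

```text
t 9.32 pos [0.5933 0.2211 0.1995] F [ 0.1  0.  -3.6] w 0.0435 q6 1.84
shift_cur [1.720e-02 5.159e-01 2.000e-04] shift_goalframe [ 1.34e-02  5.16e-01 -5.00e-04] turn [ 0.0017  0.0114 -0.0075]
```

apply_moves --moves '[0, 0.001, 0.025, 0, 0, 0, 0, 0, 0.001, 0.037, 0, 0, 0, 0, 0, 0.001, 0.037, 0, 0, 0, 0, 0, 0.001, 0.037, 0, 0, 0, 0, 0, 0.001, 0.037, 0, 0, 0, 0, 0, 0.001, 0.037, 0, 0, 0, 0, 0, 0.001, 0.037, 0, 0, 0, 0, 0, 0.001, 0.037, 0, 0, 0, 0]'

```text
clock: 9.98
position: [0.5946, -0.063, 0.2011]
ee_rot: [-0.003, 1.0, -0.005, -0.003]
contact_force: [1.2, 0.0, -3.6]
width: 0.0435
```

apply_moves --moves '[0, 0.001, 0.037, 0, 0, 0, 0, 0, 0.001, 0.037, 0, 0, 0, 0, 0, 0.001, 0.037, 0, 0, 0, 0, 0, 0.001, 0.037, 0, 0, 0, 0, 0, 0.001, 0.037, 0, 0, 0, 0, 0, 0.001, 0.025, 0, 0, 0, 0, 0, 0, 0, 0, 0, 0, 0, 0, 0, 0, 0, 0, 0, 0]'

```text
clock: 10.65
position: [0.5937, -0.2929, 0.1982]
ee_rot: [-0.002, 1.0, -0.01, -0.003]
contact_force: [-0.5, 0.0, -2.6]
width: 0.0433
```

```bash
python3 to.py .5995 -.295 .12 -0.8; python3 look.py w6 wrist
```

```text
t 10.65 pos [ 0.5937 -0.2929  0.1982] F [-0.5  0.  -2.6] w 0.0433 q6 1.03
shift_cur [0.0064 0.0022 0.0781] shift_goalframe [0.0058 0.002  0.0782] turn [-0.0031  0.0067 -0.0061]
10.7 [ 0.5937 -0.2931  0.1981]
[61, 276, 58, 51, 1091] ztop 0.0472 rect [array([ 445.4, -107.4]), array([44.2, 40.3]), np.float64(84.7)]
[60, 289, 43, 6, 108] ztop 0.0484 rect [array([ 470.2, -110.7]), array([41.4,  5.9]), np.float64(83.1)]
```

View pics/w6.png

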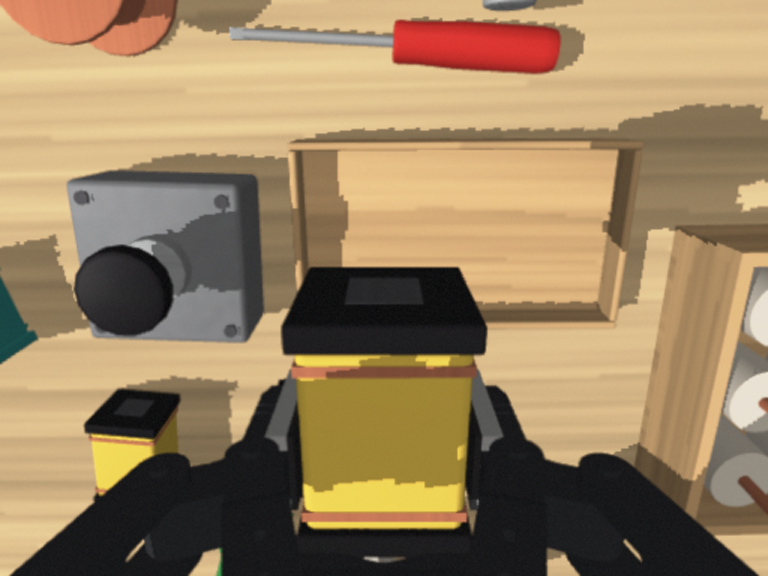

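The wrist view shows the choke held square. The tray is at (465,230), with its left wall near column 300, and the plunger head is at (125,290).

Run:
```python
from h import *
d=get("wrist")
X=allcloud(d)
def rect(S): return [np.round(q,1) for q in cv2.minAreaRect((S[:,:2]*1000).astype(np.float32))]
c=X[93:218,190:430].reshape(-1,3); S=c[(c[:,2]>.025)&(c[:,2]<.035)&(c[:,0]>.52)]; print("tray rim",len(S),rect(S))
print("tray corners px->", plane(d,np.array([[290,141],[640,142]])/1.5,.03).round(4))
c=X[150:230,40:125].reshape(-1,3); S=c[(c[:,2]>.09)&(c[:,2]<.11)]; print("plunger",len(S),rect(S),S[:,2].mean())
```

```text
tray rim 3191 [array([ 600.2, -340.7]), array([210.6, 118.8]), np.float64(89.2)]
tray corners px-> [[ 0.6608 -0.2393  0.03  ]
 [ 0.6567 -0.4445  0.03  ]]
plunger 3131 [array([ 592.7, -159.5]), array([46.8, 47.1]), np.float64(12.2)] 0.0997016053550853
```

apply_moves --moves '[0, 0.004, 0.002, 0.03, 0, 0.005, 0, 0, 0, 0, 0.03, 0, -0.003, 0, 0, -0.001, 0, 0.03, 0, -0.005, 0, 0, -0.002, 0, 0.03, 0, -0.005, 0, 0, -0.002, 0, 0.02, 0, -0.005, 0, 0, 0, 0, 0, 0, 0, 0, 0, 0, 0, 0, 0, 0, 0, 0, 0, 0, 0, 0, 0, 0]'

```text
clock: 11.42
position: [0.596, -0.2811, 0.059]
ee_rot: [-0.002, 1.0, -0.003, -0.006]
contact_force: [-0.4, -0.8, -2.7]
width: 0.0428
```

```bash
python3 to.py .598 -.2955 .02 -0.8
```

```text
t 11.42 pos [ 0.596  -0.2811  0.059 ] F [-0.4 -0.8 -2.7] w 0.0428 q6 1.03
shift_cur [0.0026 0.0146 0.0389] shift_goalframe [0.0022 0.0144 0.039 ] turn [-0.004   0.0129  0.0079]
```

apply_moves --moves '[0, 0.002, 0.015, 0, -0.004, 0.012, 0.008, 0, 0, 0.001, 0.012, 0, 0, 0, 0, 0, 0.001, 0.012, 0, 0, 0, 0, 0, 0.001, 0.01, 0, 0, 0, 0, 0, 0, 0, 0, 0, 0, 0, 0, 0, 0, 0, 0, 0, 0, 0, 0, 0, 0, 0, 0, 0, 0, 0, 0, 0, 0, 0]'

```text
clock: 12.08
position: [0.6044, -0.3033, 0.0319]
ee_rot: [0.005, 1.0, -0.007, 0.008]
contact_force: [0.5, -0.4, -2.6]
width: 0.0432
```

```bash
python3 to.py .598 -.2955 .02 -0.8
```

```text
t 12.08 pos [ 0.6044 -0.3033  0.0319] F [ 0.5 -0.4 -2.6] w 0.0432 q6 1.02
shift_cur [-0.0067 -0.0079  0.0117] shift_goalframe [-0.0066 -0.0078  0.0119] turn [ 0.009  -0.0159 -0.0002]
```

apply_moves --moves '[0, -0.006, -0.007, 0.004, 0.008, -0.014, 0, 0, 0, 0, 0.004, 0, 0, 0, 0, 0, 0, 0.003, 0, 0, 0, 0, 0, 0, 0, 0, 0, 0, 0, 0, 0, 0, 0, 0, 0, 0, 0, 0, 0, 0, 0, 0, 0, 0, 0, 0, 0, 0, 0, 0, 0, 0, 0, 0, 0, 0]'

```text
clock: 12.75
position: [0.5987, -0.2953, 0.0208]
ee_rot: [0.0, 1.0, -0.007, 0.001]
contact_force: [-0.2, 0.3, -2.6]
width: 0.0436
```

```bash
python3 to.py .598 -.2955 .02 -0.8
```

```text
t 12.75 pos [ 0.5987 -0.2953  0.0208] F [-0.2  0.3 -2.6] w 0.0436 q6 1.02
shift_cur [-0.0007  0.0002  0.0008] shift_goalframe [-0.0007  0.0002  0.0008] turn [ 0.0009 -0.0022  0.0004]
```

apply_moves --moves '[0, 0, 0, 0.001, 0, 0, 0, 0, 0, 0, 0.001, 0, 0, 0, 0.06, 0, 0, 0, 0, 0, 0, 0.06, 0, 0, 0, 0, 0, 0, 0.06, 0, 0, 0, 0, 0, 0, 0.06, 0, 0, -0.03, 0, 0, 0, 0.06, 0, 0, -0.04, 0, 0, 0, 0.06, 0, 0, -0.04, 0, 0, 0]'

```text
clock: 13.42
position: [0.5945, -0.2931, 0.1241]
ee_rot: [-0.004, 1.0, -0.007, -0.006]
contact_force: [0.9, -0.5, 0.4]
width: 0.0598
```

```bash
python3 to.py .48 .199 .2 2.3;  python3 look.py w7 wrist;python3 look.py t7 top
```

```text
t 13.42 pos [ 0.5945 -0.2931  0.1241] F [ 0.9 -0.5  0.4] w 0.0598 q6 1.02
shift_cur [-0.1222 -0.491  -0.0709] shift_goalframe [-0.0946 -0.4963 -0.0759] turn [-0.0077  0.0112 -0.0542]
13.4667 [ 0.5992 -0.2959  0.134 ]
[227, 155, 68, 6, 399] ztop 0.0522 rect [array([ 626.4, -295.7]), array([43. ,  4.3]), np.float64(88.9)]
[227, 166, 67, 57, 3735] ztop 0.052 rect [array([ 600.7, -295.6]), array([44.1, 41. ]), np.float64(89.6)]
[229, 227, 62, 5, 245] ztop 0.0519 rect [array([ 575.1, -294.8]), array([43. ,  3.3]), np.float64(89.1)]
[175, 313, 48, 67, 1402] ztop 0.047 rect [array([ 453.5, -243.3]), array([41.1, 31.9]), np.float64(7.4)]
[177, 334, 37, 4, 111] ztop 0.0471 rect [array([ 478., -242.]), array([ 4.8, 28.7]), np.float64(2.2)]
[13, 348, 15, 13, 104] ztop 0.0473 rect [array([460.5, -90.3]), array([ 7.1, 16.5]), np.float64(43.8)]
13.5167 [ 0.5998 -0.2963  0.1319]
[134, 205, 18, 16, 265] ztop 0.063 rect [array([481.8, 198.3]), array([40. , 42.8]), np.float64(2.2)]
[250, 221, 20, 18, 274] ztop 0.0477 rect [array([ 445.6, -107.4]), array([43. , 40.7]), np.float64(83.8)]
[12, 237, 44, 39, 738] ztop 0.0319 rect [array([361.2, 498.6]), array([96.9, 99.7]), np.float64(0.8)]
```

View pics/w7.png

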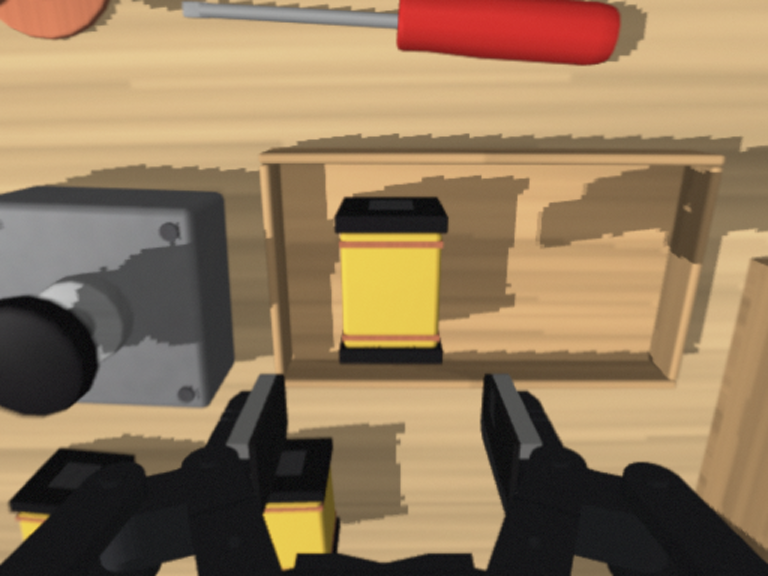

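Tested choke 1 lies flat in the tray's left slot, at (390,280). Next is tested choke 2.

apply_moves --moves '[0.062, 0, 0, -0.035, 0, 0, -0.05, 0.062, 0, 0, -0.035, 0, 0, 0, 0.062, -0.007, -0.036, 0, 0, 0, 0, 0.062, -0.007, -0.036, 0, 0, 0, 0, 0.062, -0.007, -0.036, 0, 0, 0, 0, 0.062, -0.007, -0.036, 0, 0, 0, 0, 0.062, -0.007, -0.036, 0, 0, 0, 0, 0.062, -0.007, -0.036, 0, 0, 0, 0]'

```text
clock: 14.18
position: [0.5526, -0.0847, 0.2047]
ee_rot: [0.007, 1.0, 0.013, 0.01]
contact_force: [1.4, 0.5, -0.3]
width: 0.0621
```

apply_moves --moves '[0.062, -0.007, -0.036, 0, 0, 0, 0, 0.062, -0.007, -0.036, 0, 0, 0, 0, 0.062, -0.007, -0.036, 0, 0, 0, 0, 0.062, -0.007, -0.036, 0, 0, 0, 0, 0.062, -0.007, -0.036, 0, 0, 0, 0, 0.062, -0.007, -0.036, 0, 0, 0, 0, 0.062, -0.007, -0.036, 0, 0, 0, 0, 0.062, 0, 0, 0, 0, 0, 0]'

```text
clock: 14.85
position: [0.4905, 0.1832, 0.2011]
ee_rot: [0.004, 1.0, 0.015, 0.013]
contact_force: [0.6, -0.3, 0.4]
width: 0.0618
```

```bash
python3 to.py .48 .199 .12 2.3;  python3 look.py w8 wrist
```

```text
t 14.85 pos [0.4905 0.1832 0.2011] F [ 0.6 -0.3  0.4] w 0.0618 q6 1.78
shift_cur [-0.0122 -0.0168  0.0806] shift_goalframe [-0.0098 -0.0162  0.0811] turn [ 0.0088 -0.0266 -0.0111]
14.9 [0.4912 0.1806 0.2011]
[203, 0, 84, 9, 570] ztop 0.0171 rect [array([637.2, 195.9]), array([ 6.8, 72.4]), np.float64(2.2)]
[329, 80, 14, 24, 175] ztop 0.0879 rect [array([567.1, 125. ]), array([ 9.7, 15.2]), np.float64(76.4)]
[256, 99, 32, 6, 110] ztop 0.017 rect [array([555.1, 168.8]), array([ 4. , 29.2]), np.float64(3.7)]
[210, 106, 78, 8, 268] ztop 0.0171 rect [array([547.5, 190.2]), array([ 4.1, 72.9]), np.float64(4.0)]
[209, 161, 53, 6, 240] ztop 0.063 rect [array([505.6, 200.3]), array([ 4.9, 42.9]), np.float64(2.7)]
[210, 169, 53, 46, 2295] ztop 0.062 rect [array([479.8, 199.6]), array([41.5, 43.8]), np.float64(2.7)]
[494, 195, 18, 44, 494] ztop 0.0238 rect [array([439.7, -84.1]), array([ 2.9, 25.5]), np.float64(84.3)]
[213, 217, 49, 5, 179] ztop 0.0619 rect [array([454.7, 198.2]), array([ 4.3, 42.1]), np.float64(3.1)]
[492, 232, 20, 15, 72] ztop 0.0311 rect [array([422.2, -82.2]), array([2.7, 3.3]), np.float64(71.3)]
```

apply_moves --moves '[0.062, -0.01, -0.018, 0.01, 0.008, -0.024, -0.01, 0.062, 0, 0, 0.03, 0, 0, 0, 0.062, 0, 0, 0.03, 0, 0, 0, 0.062, 0, 0, 0.025, 0, 0, 0, 0.062, 0, 0, 0, 0, 0, 0, 0.062, 0, 0, 0, 0, 0, 0, 0.062, 0, 0, 0, 0, 0, 0, 0.062, 0, 0, 0, 0, 0, 0]'

```text
clock: 15.57
position: [0.4869, 0.1944, 0.1071]
ee_rot: [0.003, 1.0, 0.02, 0.008]
contact_force: [0.3, 0.2, 0.5]
width: 0.062
```

```bash
python3 to.py .48 .199 .028 2.5
```

```text
t 15.57 pos [0.4869 0.1944 0.1071] F [0.3 0.2 0.5] w 0.062 q6 1.79
shift_cur [-0.0079 -0.0053  0.079 ] shift_goalframe [-0.0066 -0.0049  0.0791] turn [ 0.0056 -0.015  -0.0046]
```

apply_moves --moves '[0.062, -0.007, -0.005, 0.015, 0.005, -0.015, -0.004, 0.062, -0.001, 0, 0.02, 0, -0.002, 0, 0.062, -0.001, 0, 0.02, 0, -0.002, 0, 0.062, 0, 0, 0, 0, 0, 0, 0.062, 0, 0, 0, 0, 0, 0, 0.062, 0, 0, 0, 0, 0, 0, 0.062, 0, 0, 0, 0, 0, 0, 0.062, 0, 0, 0, 0, 0, 0]'

```text
clock: 16.23
position: [0.4834, 0.2011, 0.0569]
ee_rot: [-0.003, 1.0, 0.021, 0.005]
contact_force: [0.3, -1.3, 0.4]
width: 0.062
```

```bash
python3 to.py .48 .199 .028 2.5
```

```text
t 16.23 pos [0.4834 0.2011 0.0569] F [ 0.3 -1.3  0.4] w 0.062 q6 1.79
shift_cur [-0.0038  0.0021  0.0289] shift_goalframe [-0.0035  0.0019  0.0289] turn [-0.0048 -0.01   -0.0015]
```

apply_moves --moves '[0.062, -0.004, 0.002, 0.01, -0.004, -0.01, 0, 0.062, 0, 0, 0.012, 0, -0.002, 0, 0.062, -0.001, 0, 0.008, 0, -0.002, 0, 0.062, 0, 0, 0, 0, 0, 0, 0, 0, 0, 0, 0, 0, 0, 0, 0, 0, 0, 0, 0, 0, 0, 0, 0, 0, 0, 0, 0, 0, 0, 0, 0, 0, 0, 0]' --newtons 50

```text
clock: 16.9
position: [0.4797, 0.1992, 0.0273]
ee_rot: [-0.001, 1.0, 0.021, -0.0]
contact_force: [-0.4, -0.4, -3.1]
width: 0.0437
```

```bash
python3 to.py .48 .199 .028 2.5
```

```text
t 16.9 pos [0.4797 0.1992 0.0273] F [-0.4 -0.4 -3.1] w 0.0437 q6 1.79
shift_cur [ 0.0003  0.0002 -0.0007] shift_goalframe [ 0.0003  0.0002 -0.0007] turn [-0.0014  0.0004 -0.0012]
```

apply_moves --moves '[0, 0, 0, 0, 0, 0, 0, 0, 0, 0, -0.03, 0, 0, 0, 0, 0, 0, -0.04, 0, 0, 0, 0, 0, 0, -0.04, 0, 0, 0, 0, 0, 0, -0.04, 0, 0, 0, 0, 0, 0, -0.03, 0, 0, 0, 0, 0.007, 0.025, 0, 0, 0, 0.056, 0, 0.008, 0.036, 0, 0, 0, 0]'

```text
clock: 17.57
position: [0.4914, 0.1417, 0.2129]
ee_rot: [-0.001, 1.0, -0.004, -0.005]
contact_force: [0.7, -0.9, -3.5]
width: 0.0433
```

apply_moves --moves '[0, 0.008, 0.037, 0, 0, 0, 0, 0, 0.008, 0.037, 0, 0, 0, 0, 0, 0.008, 0.037, 0, 0, 0, 0, 0, 0.008, 0.037, 0, 0, 0, 0, 0, 0.008, 0.037, 0, 0, 0, 0, 0, 0.008, 0.037, 0, 0, 0, 0, 0, 0.008, 0.037, 0, 0, 0, 0, 0, 0.008, 0.037, 0, 0, 0, 0]'

```text
clock: 18.23
position: [0.5519, -0.165, 0.2126]
ee_rot: [-0.003, 1.0, -0.001, -0.004]
contact_force: [1.8, 0.7, -2.8]
width: 0.0433
```

```bash
python3 to.py .6 -.3857 .2 -.8
```

```text
t 18.23 pos [ 0.5519 -0.165   0.2126] F [ 1.8  0.7 -2.8] w 0.0433 q6 1.16
shift_cur [0.0488 0.2206 0.011 ] shift_goalframe [0.0511 0.22   0.0126] turn [-0.0057  0.0082  0.0112]
```

apply_moves --moves '[0, 0.008, 0.037, 0, 0, 0, 0, 0, 0.008, 0.037, 0, 0, 0, 0, 0, 0.008, 0.037, 0, 0, 0, 0, 0, 0.008, 0.037, 0, 0, 0, 0, 0, 0.008, 0.037, 0, 0, 0, 0, 0, 0.008, 0.02, 0.01, 0, 0, 0.01, 0, 0, 0, 0, 0, 0, 0, 0, 0, 0, 0, 0, 0, 0]'

```text
clock: 18.9
position: [0.5962, -0.3901, 0.1936]
ee_rot: [-0.003, 1.0, -0.012, -0.007]
contact_force: [-0.4, 0.6, -2.3]
width: 0.0432
```

```bash
python3 to.py .6 -.3857 .02 -.8
```

```text
t 18.9 pos [ 0.5962 -0.3901  0.1936] F [-0.4  0.6 -2.3] w 0.0432 q6 0.92
shift_cur [ 0.0063 -0.0035  0.1735] shift_goalframe [ 0.0038 -0.0045  0.1736] turn [-0.006   0.015  -0.0094]
```

apply_moves --moves '[0, 0.004, -0.004, 0.03, -0.005, 0.013, -0.009, 0, 0, 0, 0.035, 0, 0, 0, 0, 0, 0, 0.035, 0, 0, 0, 0, 0, 0, 0.025, 0, 0, 0, 0, 0, 0, 0, 0, 0, 0, 0, 0, 0, 0, 0, 0, 0, 0, 0, 0, 0, 0, 0, 0, 0, 0, 0, 0, 0, 0, 0]'

```text
clock: 19.57
position: [0.5998, -0.3783, 0.0691]
ee_rot: [-0.002, 1.0, -0.005, -0.0]
contact_force: [0.2, -0.5, -2.3]
width: 0.0435
```

```bash
python3 to.py .6 -.3857 .02 -.8
```

```text
t 19.57 pos [ 0.5998 -0.3783  0.0691] F [ 0.2 -0.5 -2.3] w 0.0435 q6 0.92
shift_cur [0.0003 0.0076 0.0491] shift_goalframe [0.0003 0.0074 0.0491] turn [-0.0034  0.0004  0.0047]
```

apply_moves --moves '[0, 0, 0.008, 0.012, -0.003, 0, 0.004, 0, 0, 0, 0.014, 0, 0, 0, 0, 0, 0, 0.012, 0, 0, 0, 0, 0, 0, 0, 0, 0, 0, 0, 0, 0, 0, 0, 0, 0, 0, 0, 0, 0, 0, 0, 0, 0, 0, 0, 0, 0, 0, 0, 0, 0, 0, 0, 0, 0, 0]'

```text
clock: 20.23
position: [0.6065, -0.3939, 0.0414]
ee_rot: [0.008, 1.0, -0.007, 0.009]
contact_force: [0.0, -0.6, -2.5]
width: 0.0432
```

```bash
python3 to.py .6 -.3857 .02 -.8
```

```text
t 20.23 pos [ 0.6065 -0.3939  0.0414] F [ 0.  -0.6 -2.5] w 0.0432 q6 0.91
shift_cur [-0.007  -0.0084  0.0212] shift_goalframe [-0.0066 -0.0081  0.0214] turn [ 0.0159 -0.018   0.0005]
```

apply_moves --moves '[0, -0.006, -0.008, 0.007, 0.012, -0.016, 0, 0, 0, 0, 0.007, 0, 0, 0, 0, 0, 0, 0.006, 0, 0, 0, 0, 0, 0, 0, 0, 0, 0, 0, 0, 0, 0, 0, 0, 0, 0, 0, 0, 0, 0, 0, 0, 0, 0, 0, 0, 0, 0, 0, 0, 0, 0, 0, 0, 0, 0]'

```text
clock: 20.9
position: [0.6006, -0.3852, 0.02]
ee_rot: [0.002, 1.0, -0.007, 0.001]
contact_force: [0.2, 0.3, -3.4]
width: 0.0436
```

```bash
python3 to.py .6 -.3857 .02 -.8
```

```text
t 20.9 pos [ 0.6006 -0.3852  0.02  ] F [ 0.2  0.3 -3.4] w 0.0436 q6 0.92
shift_cur [-0.0006  0.0005 -0.    ] shift_goalframe [-0.0006  0.0005 -0.    ] turn [ 0.0034 -0.0014  0.0008]
```

apply_moves --moves '[0, 0, 0, 0.001, -0.003, 0, 0, 0, 0, 0, 0.002, 0, 0, 0, 0, 0, 0, 0, 0, 0, 0, 0.06, 0, 0, 0, 0, 0, 0, 0.06, 0, 0, 0, 0, 0, 0, 0.06, 0, 0, 0, 0, 0, 0, 0.06, 0, 0, -0.04, 0, 0, 0, 0.06, 0, 0, -0.04, 0, 0, 0]'

```text
clock: 21.57
position: [0.5974, -0.3825, 0.0918]
ee_rot: [-0.0, 1.0, -0.007, -0.004]
contact_force: [1.1, -1.3, 0.3]
width: 0.0599
```

apply_moves --moves '[0.062, -0.015, -0.005, -0.04, 0, 0, 0, 0.062, -0.03, -0.025, -0.02, 0, 0, 0, 0.062, -0.03, -0.025, 0, 0, 0, 0, 0.062, -0.02, -0.02, 0, 0, 0, 0, 0.062, 0, 0, 0, 0, 0, 0, 0.062, 0, 0, 0, 0, 0, 0, 0.062, 0, 0, 0, 0, 0, 0, 0.062, 0, 0, 0, 0, 0, 0]'

```text
clock: 22.23
position: [0.5088, -0.3106, 0.1665]
ee_rot: [0.009, 1.0, -0.007, 0.008]
contact_force: [-0.3, -0.0, 0.7]
width: 0.062
```

```bash
python3 to.py .455 -.24 .1 2;  python3 look.py w9 wrist; python3 look.py t9 top
```

```text
t 22.23 pos [ 0.5088 -0.3106  0.1665] F [-0.3 -0.   0.7] w 0.062 q6 0.92
shift_cur [-0.0558 -0.071   0.0644] shift_goalframe [-0.0513 -0.0724  0.0665] turn [ 0.0184 -0.0151 -0.0489]
22.2833 [ 0.509  -0.3108  0.1664]
[317, 21, 72, 12, 346] ztop 0.0516 rect [array([ 626.8, -385.4]), array([42.5,  3.3]), np.float64(89.5)]
[198, 23, 63, 6, 367] ztop 0.0521 rect [array([ 626.6, -296. ]), array([42.6,  3.7]), np.float64(89.1)]
[314, 32, 74, 60, 4165] ztop 0.0518 rect [array([ 601.7, -385.4]), array([44.1, 40.2]), np.float64(89.4)]
[198, 34, 63, 60, 3681] ztop 0.052 rect [array([ 601.4, -295.2]), array([44. , 40.1]), np.float64(89.1)]
[314, 95, 68, 7, 322] ztop 0.0518 rect [array([ 576. , -385.3]), array([44.,  3.]), np.float64(89.5)]
[202, 99, 59, 5, 285] ztop 0.0518 rect [array([ 575.7, -295.3]), array([43.1,  3.1]), np.float64(89.1)]
[140, 211, 62, 60, 1922] ztop 0.047 rect [array([ 453.5, -236.3]), array([41. , 43.8]), np.float64(1.4)]
[138, 219, 53, 6, 203] ztop 0.0478 rect [array([ 479.3, -235.2]), array([ 5. , 43.4]), np.float64(2.8)]
[0, 224, 71, 59, 2661] ztop 0.0471 rect [array([ 444.4, -107.9]), array([43.5, 41.3]), np.float64(83.6)]
[0, 231, 46, 7, 145] ztop 0.0472 rect [array([ 469.6, -113.5]), array([36. ,  4.8]), np.float64(83.6)]
[1, 283, 49, 6, 123] ztop 0.047 rect [array([ 419.3, -104.6]), array([42.5,  4.5]), np.float64(82.5)]
22.3333 [ 0.5089 -0.3108  0.166 ]
[353, 163, 13, 16, 121] ztop 0.0519 rect [array([ 613. , -372.3]), array([18.8, 37.7]), np.float64(73.2)]
[321, 165, 19, 18, 308] ztop 0.0526 rect [array([ 598.4, -295.4]), array([42.9, 47.9]), np.float64(89.7)]
[250, 221, 20, 18, 274] ztop 0.0474 rect [array([ 445.4, -107.3]), array([43.3, 40.4]), np.float64(83.4)]
[298, 220, 20, 16, 290] ztop 0.0475 rect [array([ 454.6, -236.8]), array([37.2, 42.8]), np.float64(0.4)]
[12, 237, 40, 39, 632] ztop 0.032 rect [array([360.9, 498.3]), array([97.4, 98.2]), np.float64(67.3)]
```

View pics/w9.png

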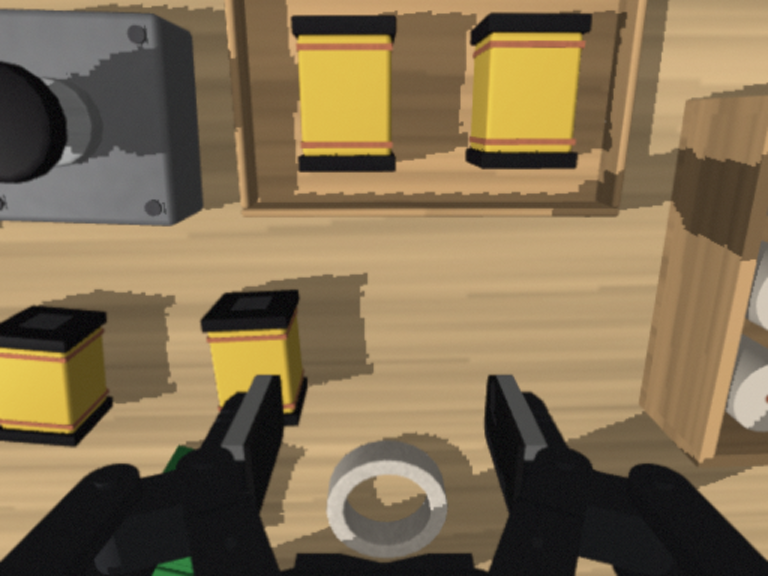

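View pics/t9.png

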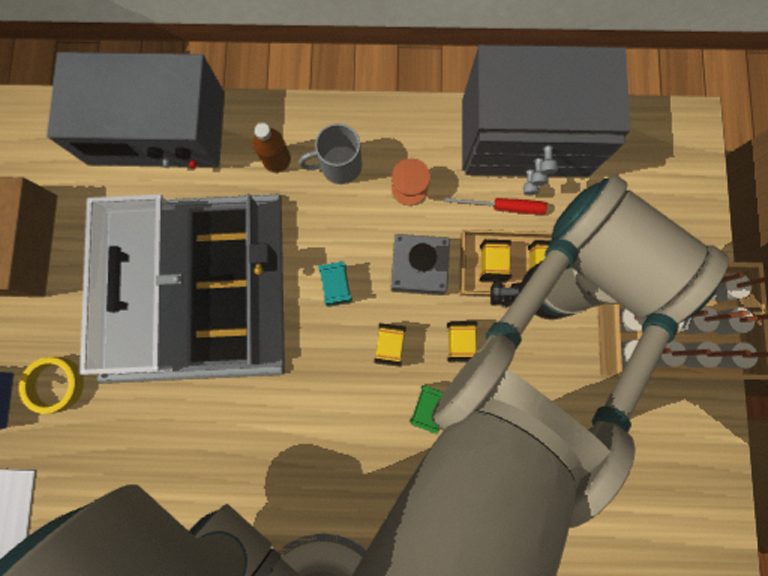

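Both tested chokes lie flat in the tray, at (345,95) and (530,90) in the wrist view. The two waiting chokes are undisturbed at (250,360) and (50,375).

apply_moves --moves '[0.062, -0.027, -0.036, 0.01, 0.016, -0.015, -0.04, 0.062, -0.027, -0.036, 0.02, 0, 0, 0, 0.062, 0, 0, 0.02, 0, 0, 0, 0.062, 0, 0, 0.015, 0, 0, 0, 0.062, 0, 0, 0, 0, 0, 0, 0.062, 0, 0, 0, 0, 0, 0, 0.062, 0, 0, 0, 0, 0, 0, 0.062, 0, 0, 0, 0, 0, 0]'

```text
clock: 23.0
position: [0.4587, -0.2441, 0.0949]
ee_rot: [0.0, 1.0, 0.013, -0.001]
contact_force: [0.2, -0.6, -0.8]
width: 0.062
```

```bash
python3 to.py .4535 -.2363 .013 1.5
```

```text
t 23.0 pos [ 0.4587 -0.2441  0.0949] F [ 0.2 -0.6 -0.8] w 0.062 q6 0.92
shift_cur [-0.0047 -0.008   0.0819] shift_goalframe [-0.005  -0.008   0.0819] turn [ 0.0005  0.0027 -0.0006]
```

apply_moves --moves '[0.062, -0.005, -0.008, 0.006, 0, 0.003, 0, 0.062, 0, 0, 0.02, 0, 0, 0, 0.062, 0, 0, 0.02, 0, 0, 0, 0.062, 0, 0, 0, 0, 0, 0, 0.062, 0, 0, 0, 0, 0, 0, 0.062, 0, 0, 0, 0, 0, 0, 0.062, 0, 0, 0, 0, 0, 0, 0.062, 0, 0, 0, 0, 0, 0]'

```text
clock: 23.67
position: [0.4589, -0.2396, 0.0537]
ee_rot: [0.004, 1.0, 0.012, 0.007]
contact_force: [-0.5, 0.8, 0.4]
width: 0.062
```

```bash
python3 to.py .4535 -.2363 .013 1.5
```

```text
t 23.67 pos [ 0.4589 -0.2396  0.0537] F [-0.5  0.8  0.4] w 0.062 q6 0.93
shift_cur [-0.0058 -0.0038  0.0406] shift_goalframe [-0.0053 -0.0035  0.0407] turn [ 0.0091 -0.0131 -0.0021]
```

apply_moves --moves '[0.062, -0.005, -0.0035, 0.006, 0.008, -0.012, 0, 0.062, 0, 0, 0.014, 0, 0, 0, 0.062, 0, 0, 0.014, 0, 0, 0, 0.062, 0, 0, 0.005, 0, 0, 0, 0.062, 0, 0, 0, 0, 0, 0, 0, 0, 0, 0, 0, 0, 0, 0, 0, 0, 0, 0, 0, 0, 0, 0, 0, 0, 0, 0, 0]' --newtons 50

```text
clock: 24.33
position: [0.4555, -0.2374, 0.0171]
ee_rot: [0.002, 1.0, 0.012, 0.003]
contact_force: [-0.3, -0.6, -1.7]
width: 0.0431
```

```bash
python3 to.py .4535 -.2363 .013 1.5
```

```text
t 24.33 pos [ 0.4555 -0.2374  0.0171] F [-0.3 -0.6 -1.7] w 0.0431 q6 0.93
shift_cur [-0.002  -0.0011  0.0041] shift_goalframe [-0.002  -0.0011  0.0041] turn [ 0.0044 -0.0055 -0.0022]
```

apply_moves --moves '[0, 0, 0, 0, 0, 0, 0, 0, 0, 0, -0.03, 0, 0, 0, 0, 0, 0, -0.04, 0, 0, 0, 0, 0, 0, -0.04, 0, 0, 0, 0, 0, 0, -0.04, 0, 0, 0, 0, 0, 0, -0.03, 0, 0, 0, 0, 0, -0.025, 0, 0, 0, -0.045, 0, 0, -0.036, 0, 0, 0, 0]'

```text
clock: 25.0
position: [0.4516, -0.1797, 0.2052]
ee_rot: [0.003, 0.999, 0.032, 0.002]
contact_force: [0.3, 1.6, -2.3]
width: 0.0432
```

apply_moves --moves '[0, 0.003, -0.037, 0, 0, 0, 0, 0, 0.003, -0.037, 0, 0, 0, 0, 0, 0.003, -0.037, 0, 0, 0, 0, 0, 0.003, -0.037, 0, 0, 0, 0, 0, 0.003, -0.037, 0, 0, 0, 0, 0, 0.003, -0.037, 0, 0, 0, 0, 0, 0.003, -0.037, 0, 0, 0, 0, 0, 0.003, -0.037, 0, 0, 0, 0]'

```text
clock: 25.67
position: [0.4543, 0.1275, 0.2063]
ee_rot: [0.005, 1.0, 0.028, 0.006]
contact_force: [1.2, -0.4, -1.7]
width: 0.0432
```

```bash
python3 to.py .463 .197 .2 4.1
```

```text
t 25.67 pos [0.4543 0.1275 0.2063] F [ 1.2 -0.4 -1.7] w 0.0432 q6 1.65
shift_cur [ 0.0125 -0.069   0.0057] shift_goalframe [ 0.0136 -0.0687  0.0063] turn [ 0.0108 -0.0116 -0.0152]
```

apply_moves --moves '[0, 0.006, -0.034, 0, 0.01, -0.01, -0.015, 0, 0.007, -0.03, 0, 0, 0, 0, 0, 0, 0, 0, 0, 0, 0, 0, 0, 0, 0.03, 0, 0, 0, 0, 0, 0, 0.03, 0, 0, 0, 0, 0, 0, 0.02, 0, 0, 0, 0, 0, 0, 0, 0, 0, 0, 0, 0, 0, 0, 0, 0, 0]'

```text
clock: 26.33
position: [0.4615, 0.2053, 0.1254]
ee_rot: [-0.002, 0.999, 0.043, 0.003]
contact_force: [0.5, -0.5, -1.5]
width: 0.0433
```

```bash
python3 to.py .463 .197 .032 4.1; python3 look.py w10 wrist
```

```text
t 26.33 pos [0.4615 0.2053 0.1254] F [ 0.5 -0.5 -1.5] w 0.0433 q6 1.76
shift_cur [0.0002 0.0088 0.0934] shift_goalframe [0.0009 0.0084 0.0934] turn [-0.0043 -0.0063  0.0145]
26.3833 [0.4612 0.2051 0.1255]
[418, 27, 32, 37, 566] ztop 0.0876 rect [array([566.9, 124. ]), array([13.2, 16.4]), np.float64(85.5)]
[236, 62, 107, 17, 1285] ztop 0.017 rect [array([550.2, 190.3]), array([10.7, 73.8]), np.float64(5.1)]
[307, 186, 25, 13, 242] ztop 0.0171 rect [array([463. , 156.8]), array([10.9, 18.8]), np.float64(3.1)]
[197, 241, 117, 8, 917] ztop 0.1561 rect [array([485.4, 207.1]), array([ 5.4, 43.8]), np.float64(4.4)]
[199, 256, 114, 88, 9438] ztop 0.1556 rect [array([459.7, 205.1]), array([42.4, 44.1]), np.float64(4.3)]
[206, 350, 100, 5, 489] ztop 0.1554 rect [array([434.5, 202.8]), array([ 5.1, 42. ]), np.float64(4.4)]
```

View pics/w10.png

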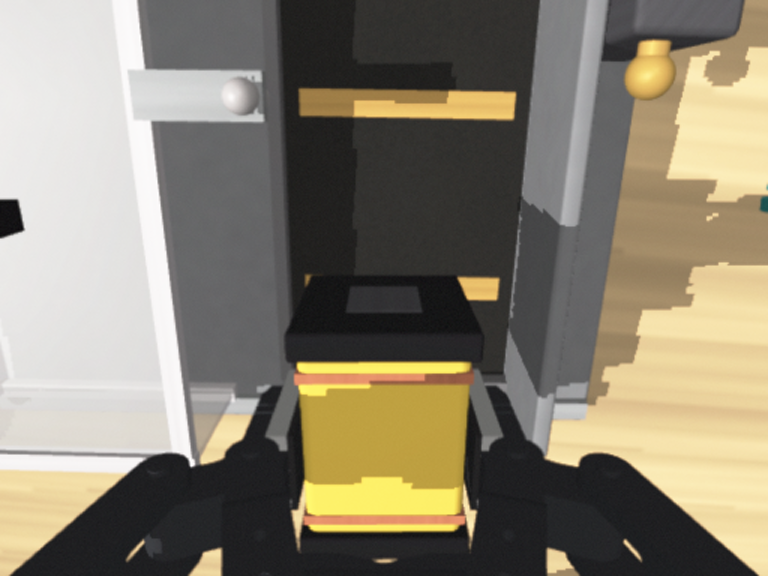

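The choke is held square above the bed. The x=0 bed stripe is at (407,105), which fits my tester pose, and the second stripe is partly hidden under the choke.

apply_moves --moves '[0, 0.001, 0.009, 0.015, -0.004, -0.006, 0.014, 0, 0, 0, 0.025, 0, 0, 0, 0, 0, 0, 0.025, 0, 0, 0, 0, 0, 0, 0, 0, 0, 0, 0, 0, 0, 0, 0, 0, 0, 0, 0, 0, 0, 0, 0, 0, 0, 0, 0, 0, 0, 0, 0, 0, 0, 0, 0, 0, 0, 0]'

```text
clock: 27.05
position: [0.4737, 0.1968, 0.0724]
ee_rot: [-0.003, 0.999, 0.034, 0.012]
contact_force: [-0.6, 0.5, -2.5]
width: 0.0433
```

```bash
python3 to.py .463 .197 .032 4.1
```

```text
t 27.05 pos [0.4737 0.1968 0.0724] F [-0.6  0.5 -2.5] w 0.0433 q6 1.76
shift_cur [-0.0117 -0.0008  0.0401] shift_goalframe [-0.0107 -0.001   0.0404] turn [-0.0042 -0.0239 -0.0026]
```

apply_moves --moves '[0, -0.011, -0.001, 0.01, -0.004, -0.022, 0, 0, 0, 0, 0.014, 0, -0.001, 0, 0, 0, 0, 0.011, 0, -0.001, 0, 0, 0, 0, 0, 0, 0, 0, 0, 0, 0, 0, 0, 0, 0, 0, 0, 0, 0, 0, 0, 0, 0, 0, 0, 0, 0, 0, 0, 0, 0, 0, 0, 0, 0, 0]'

```text
clock: 27.72
position: [0.4631, 0.1984, 0.0387]
ee_rot: [-0.001, 0.999, 0.035, 0.001]
contact_force: [-0.4, -0.1, -2.7]
width: 0.0435
```

```bash
python3 to.py .463 .197 .032 4.1
```

```text
t 27.72 pos [0.4631 0.1984 0.0387] F [-0.4 -0.1 -2.7] w 0.0435 q6 1.77
shift_cur [-0.0002  0.0014  0.0067] shift_goalframe [-0.0002  0.0013  0.0067] turn [-0.0012 -0.0025 -0.0022]
```

apply_moves --moves '[0, 0, 0.001, 0.004, 0, -0.003, 0, 0, 0, 0, 0.003, 0, 0, 0, 0, 0, 0, 0, 0, 0, 0, 0.058, 0, 0, 0, 0, 0, 0, 0.058, 0, 0, 0, 0, 0, 0, 0.058, 0, 0, 0, 0, 0, 0, 0.058, 0, 0, -0.03, 0, 0, 0, 0.058, 0, 0, -0.04, 0, 0, 0]'

```text
clock: 28.38
position: [0.4595, 0.1959, 0.0977]
ee_rot: [0.001, 0.999, 0.034, -0.007]
contact_force: [0.4, 0.8, 1.0]
width: 0.0577
```

apply_moves --moves '[0.058, 0, 0, -0.04, 0, 0, 0, 0.058, 0, 0, -0.02, 0, 0, 0, 0.062, 0, 0.035, 0, 0, 0, 0, 0.062, 0, 0.035, 0, 0, 0, 0, 0.062, 0, 0.035, 0, 0, 0, 0, 0.062, 0, 0.035, 0, 0, 0, 0, 0.062, 0, 0.035, 0, 0, 0, 0, 0.062, 0, 0, 0, 0, 0, 0]'

```text
clock: 29.05
position: [0.4813, 0.0187, 0.1734]
ee_rot: [-0.0, 0.999, 0.039, 0.008]
contact_force: [0.0, -0.3, -0.4]
width: 0.0621
```

```bash
python3 to.py .4448 -.1077 .1 -6.5; python3 look.py t11 top
```

```text
t 29.05 pos [0.4813 0.0187 0.1734] F [ 0.  -0.3 -0.4] w 0.0621 q6 1.38
shift_cur [-0.0474  0.1231  0.0726] shift_goalframe [-0.0219  0.1297  0.0734] turn [-0.0017 -0.016   0.1916]
29.1 [0.4809 0.0212 0.1733]
[321, 165, 19, 17, 285] ztop 0.0525 rect [array([ 602.5, -295.6]), array([39.9, 43.8]), np.float64(0.4)]
[353, 165, 21, 16, 291] ztop 0.0522 rect [array([ 601.7, -386.1]), array([39.6, 43.6]), np.float64(0.2)]
[134, 212, 18, 16, 261] ztop 0.0628 rect [array([463.7, 196.4]), array([39.4, 40.8]), np.float64(1.8)]
[250, 221, 20, 18, 276] ztop 0.0477 rect [array([ 445.2, -107.5]), array([43.3, 40.8]), np.float64(81.9)]
[12, 237, 38, 39, 592] ztop 0.0323 rect [array([361.1, 499.1]), array([97.1, 99.3]), np.float64(1.4)]
```

View pics/t11.png

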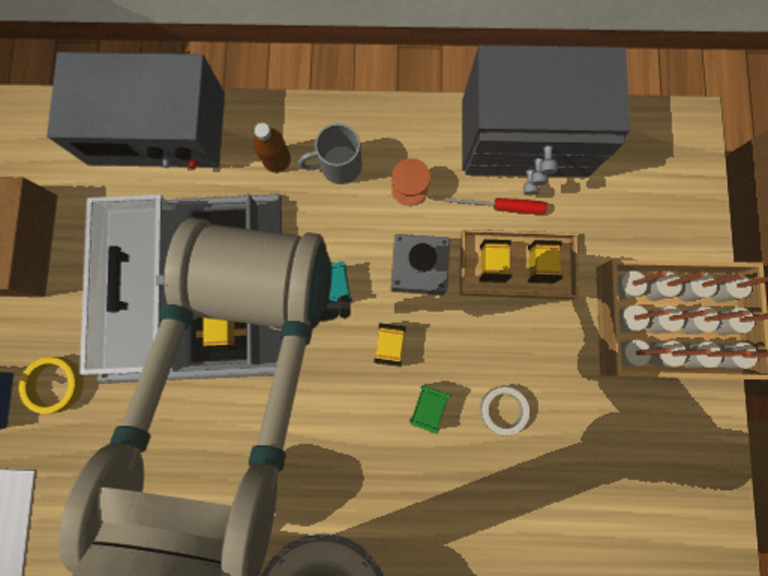

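The first new choke lies in the bed at (217,330), both tested chokes are in the tray, and the last waiting choke is at (390,345).

apply_moves --moves '[0.062, -0.01, 0.03, 0, 0, -0.016, 0.1, 0.062, -0.01, 0.03, 0, 0, 0, 0.1, 0.062, -0.005, 0.034, 0, 0, 0, 0, 0.062, 0, 0.033, 0.01, 0, 0, 0, 0.062, 0, 0, 0.02, 0, 0, 0, 0.062, 0, 0, 0.02, 0, 0, 0, 0.062, 0, 0, 0, 0, 0, 0, 0.062, 0, 0, 0, 0, 0, 0]'

```text
clock: 29.77
position: [0.4513, -0.1034, 0.1238]
ee_rot: [-0.004, 0.998, -0.064, 0.004]
contact_force: [-0.0, 0.6, 0.0]
width: 0.0618
```

```bash
python3 to.py .4448 -.1077 .013 -7; python3 look.py w12 wrist
```

```text
t 29.77 pos [ 0.4513 -0.1034  0.1238] F [-0.   0.6  0. ] w 0.0618 q6 1.31
shift_cur [-0.0066  0.0061  0.1107] shift_goalframe [-0.0059  0.0051  0.1108] turn [-0.0087 -0.0068 -0.0069]
29.8167 [ 0.4511 -0.1032  0.1238]
[230, 174, 65, 5, 317] ztop 0.0474 rect [array([ 470.2, -109.5]), array([43.5,  4.1]), np.float64(83.2)]
[231, 183, 64, 55, 3389] ztop 0.047 rect [array([ 444.7, -106.8]), array([44. , 40.9]), np.float64(83.3)]
[233, 242, 60, 4, 197] ztop 0.0468 rect [array([ 419.8, -104. ]), array([41.9,  3.9]), np.float64(82.5)]
```

View pics/w12.png

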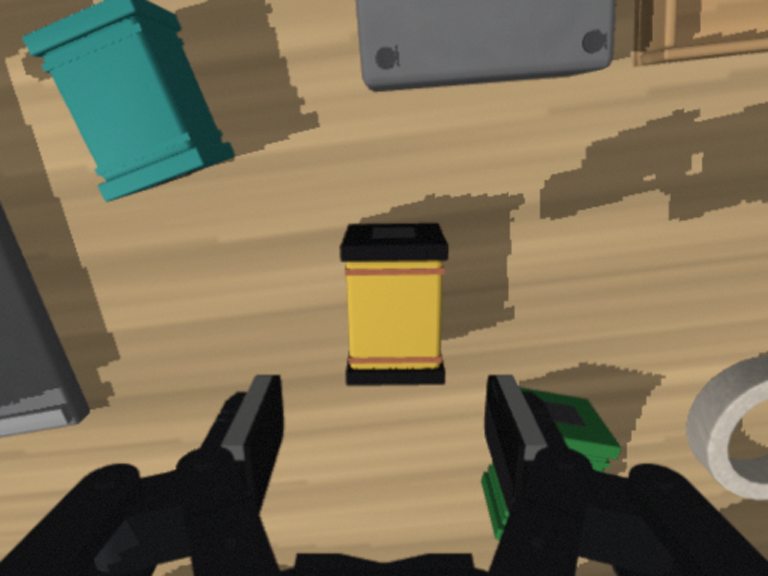

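The wrist view shows the last choke at (395,315), square to the jaws. The green decoy near (560,440) is clear of where the fingers come down.

apply_moves --moves '[0.062, -0.006, 0.004, 0.014, -0.008, -0.006, -0.003, 0.062, 0, 0, 0.025, 0, 0, 0, 0.062, 0, 0, 0.025, 0, 0, 0, 0.062, 0, 0, 0, 0, 0, 0, 0.062, 0, 0, 0, 0, 0, 0, 0.062, 0, 0, 0, 0, 0, 0, 0.062, 0, 0, 0, 0, 0, 0, 0.062, 0, 0, 0, 0, 0, 0]'

```text
clock: 30.48
position: [0.4541, -0.1032, 0.0686]
ee_rot: [0.002, 0.998, -0.058, 0.009]
contact_force: [0.7, -0.5, -0.5]
width: 0.0622
```

```bash
python3 to.py .4447 -.107 .014 -6.8
```

```text
t 30.48 pos [ 0.4541 -0.1032  0.0686] F [ 0.7 -0.5 -0.5] w 0.0622 q6 1.31
shift_cur [-0.0099  0.0047  0.0544] shift_goalframe [-0.0089  0.0049  0.0546] turn [ 0.0025 -0.0191  0.0023]
```

apply_moves --moves '[0.062, -0.009, 0.0045, 0.01, 0.002, -0.018, 0.002, 0.062, 0, 0, 0.016, 0, -0.002, 0, 0.062, 0, 0, 0.016, 0, -0.002, 0, 0.062, 0, 0, 0.008, 0, 0, 0, 0.062, 0, 0, 0, 0, 0, 0, 0.062, 0, 0, 0, 0, 0, 0, 0, 0, 0, 0, 0, 0, 0, 0, 0, 0, 0, 0, 0, 0]'

```text
clock: 31.15
position: [0.4461, -0.1093, 0.0203]
ee_rot: [0.002, 0.998, -0.059, 0.001]
contact_force: [-0.9, -0.0, -2.9]
width: 0.0429
```

```bash
python3 to.py .4447 -.107 .014 -6.8
```

```text
t 31.15 pos [ 0.4461 -0.1093  0.0203] F [-0.9 -0.  -2.9] w 0.0429 q6 1.3
shift_cur [-0.0017 -0.0021  0.0063] shift_goalframe [-0.0016 -0.0021  0.0063] turn [ 0.0029 -0.0024 -0.0002]
```

apply_moves --moves '[0.058, 0, 0, 0, 0, 0, 0, 0.058, 0, 0, 0, 0, 0, 0, 0.058, 0, 0, 0.004, 0, 0, 0, 0.058, 0, 0, 0.003, 0, 0, 0, 0.058, 0, 0, 0, 0, 0, 0, 0, 0, 0, 0, 0, 0, 0, 0, 0, 0, 0, 0, 0, 0, 0, 0, 0, 0, 0, 0, 0]' --newtons 55

```text
clock: 31.82
position: [0.4477, -0.11, 0.0148]
ee_rot: [0.002, 0.998, -0.059, 0.003]
contact_force: [-0.6, -0.3, -1.1]
width: 0.0432
```

```bash
python3 to.py .4447 -.107 .014 -6.8
```

```text
t 31.82 pos [ 0.4477 -0.11    0.0148] F [-0.6 -0.3 -1.1] w 0.0432 q6 1.3
shift_cur [-0.0033 -0.0026  0.0008] shift_goalframe [-0.0033 -0.0026  0.0008] turn [ 0.0044 -0.0069  0.0003]
```

apply_moves --moves '[0, 0, 0, 0, 0, 0, 0, 0, 0, 0, -0.03, 0, 0, 0, 0, 0, 0, -0.04, 0, 0, 0, 0, 0, 0, -0.04, 0, 0, 0, 0, 0, 0, -0.04, 0, 0, 0, 0, 0, 0, -0.03, 0, 0, -0.1, 0, 0.01, -0.025, 0, 0, 0, -0.09, 0, 0.014, -0.035, 0, 0, 0, 0]'

```text
clock: 32.48
position: [0.4642, -0.0513, 0.1985]
ee_rot: [0.002, 0.999, 0.037, -0.003]
contact_force: [1.0, -0.0, -3.9]
width: 0.0428
```

```bash
python3 to.py .5536 .2044 .2 4.1
```

```text
t 32.48 pos [ 0.4642 -0.0513  0.1985] F [ 1.  -0.  -3.9] w 0.0428 q6 1.25
shift_cur [ 0.1079 -0.2485 -0.0034] shift_goalframe [ 0.1074 -0.2487 -0.0015] turn [0.0046 0.007  0.0021]
```

apply_moves --moves '[0, 0.016, -0.036, 0, 0, 0, 0, 0, 0.016, -0.036, 0, 0, 0, 0, 0, 0.016, -0.036, 0, 0, 0, 0, 0, 0.016, -0.036, 0, 0, 0, 0, 0, 0.016, -0.036, 0, 0, 0, 0, 0, 0.016, -0.034, 0, 0, 0, 0, 0, 0.01, -0.02, 0, 0, 0, 0, 0, 0, 0, 0, 0, 0, 0]'

```text
clock: 33.15
position: [0.5547, 0.2059, 0.1923]
ee_rot: [0.002, 0.999, 0.037, -0.004]
contact_force: [-0.2, -0.4, -2.8]
width: 0.0433
```

```bash
python3 to.py .5536 .2044 .2 4.1; python3 look.py w13 wrist
```

```text
t 33.15 pos [0.5547 0.2059 0.1923] F [-0.2 -0.4 -2.8] w 0.0433 q6 1.74
shift_cur [-0.0012  0.0015 -0.0077] shift_goalframe [-0.0012  0.0015 -0.0077] turn [0.0037 0.0089 0.0033]
33.2 [0.5535 0.2042 0.1919]
[232, 65, 84, 13, 1063] ztop 0.0171 rect [array([640.4, 196.2]), array([10.1, 73.2]), np.float64(4.4)]
[233, 165, 77, 10, 499] ztop 0.0171 rect [array([550.5, 190.2]), array([ 9.5, 73.8]), np.float64(4.9)]
[0, 276, 19, 77, 561] ztop 0.0311 rect [array([355.8, 466.1]), array([22.9, 86.8]), np.float64(79.7)]
```

View pics/w13.png

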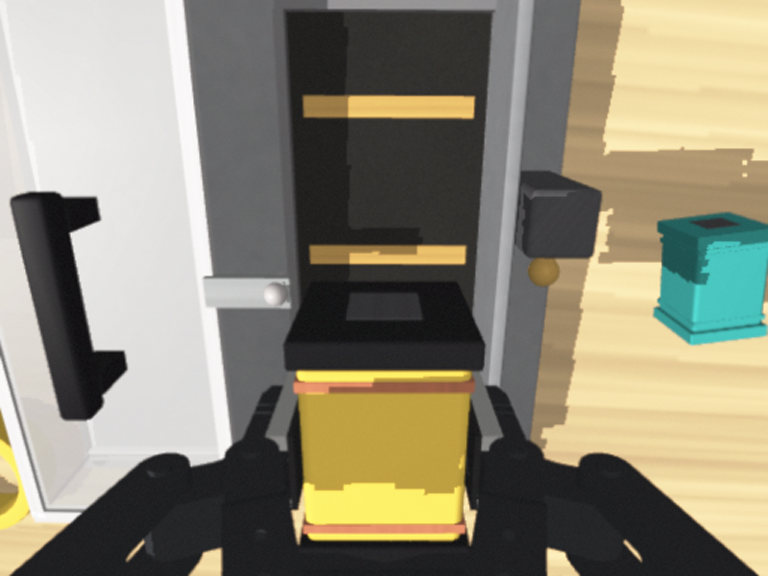

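apply_moves --moves '[0, 0, 0, 0.03, 0.003, 0.004, 0, 0, 0, 0, 0.035, 0, 0, 0, 0, 0, 0, 0.03, 0, 0, 0, 0, 0, 0, 0.015, 0, 0, 0, 0, 0, 0, 0, 0, 0, 0, 0, 0, 0, 0, 0, 0, 0, 0, 0, 0, 0, 0, 0, 0, 0, 0, 0, 0, 0, 0, 0]'

```text
clock: 33.87
position: [0.5495, 0.1971, 0.0774]
ee_rot: [0.004, 0.999, 0.037, -0.006]
contact_force: [-0.1, 0.2, -2.4]
width: 0.0435
```

```bash
python3 to.py .5536 .2044 .03 4.1
```

```text
t 33.87 pos [0.5495 0.1971 0.0774] F [-0.1  0.2 -2.4] w 0.0435 q6 1.73
shift_cur [ 0.0052 -0.0074  0.0473] shift_goalframe [ 0.0046 -0.007   0.0474] turn [0.0083 0.0121 0.0023]
```

apply_moves --moves '[0, 0.004, -0.007, 0.01, 0.008, 0.01, 0.002, 0, 0, 0, 0.014, 0, 0, 0, 0, 0, 0, 0.012, 0, 0, 0, 0, 0, 0, 0, 0, 0, 0, 0, 0, 0, 0, 0, 0, 0, 0, 0, 0, 0, 0, 0, 0, 0, 0, 0, 0, 0, 0, 0, 0, 0, 0, 0, 0, 0, 0]'

```text
clock: 34.53
position: [0.5618, 0.2049, 0.0529]
ee_rot: [-0.002, 0.999, 0.035, 0.011]
contact_force: [0.2, 0.4, -3.3]
width: 0.0429
```

```bash
python3 to.py .5536 .2044 .03 4.1
```

```text
t 34.53 pos [0.5618 0.2049 0.0529] F [ 0.2  0.4 -3.3] w 0.0429 q6 1.73
shift_cur [-0.0087  0.      0.0227] shift_goalframe [-0.0082 -0.0001  0.0229] turn [-0.0029 -0.0211 -0.0012]
```

apply_moves --moves '[0, -0.0085, 0, 0.006, -0.002, -0.02, 0, 0, 0, 0, 0.007, 0, -0.001, 0, 0, 0, 0, 0.006, 0, 0, 0, 0, 0, 0, 0, 0, 0, 0, 0, 0, 0, 0, 0, 0, 0, 0, 0, 0, 0, 0, 0, 0, 0, 0, 0, 0, 0, 0, 0, 0, 0, 0, 0, 0, 0, 0]'

```text
clock: 35.2
position: [0.553, 0.2012, 0.0366]
ee_rot: [0.002, 0.999, 0.037, 0.0]
contact_force: [-0.1, -0.5, -1.8]
width: 0.0432
```

```bash
python3 to.py .5536 .2044 .03 4.1
```

```text
t 35.2 pos [0.553  0.2012 0.0366] F [-0.1 -0.5 -1.8] w 0.0432 q6 1.73
shift_cur [ 0.0008 -0.0032  0.0066] shift_goalframe [ 0.0008 -0.0031  0.0066] turn [ 0.0042 -0.0001  0.0018]
```

apply_moves --moves '[0, 0, -0.002, 0.004, 0.003, 0, 0, 0, 0, 0, 0.003, 0, 0, 0, 0, 0, 0, 0, 0, 0, 0, 0.058, 0, 0, 0, 0, 0, 0, 0.058, 0, 0, 0, 0, 0, 0, 0.058, 0, 0, 0, 0, 0, 0, 0.058, 0, 0, -0.03, 0, 0, 0, 0.058, 0, 0, -0.04, 0, 0, 0]'

```text
clock: 35.87
position: [0.5487, 0.1944, 0.0924]
ee_rot: [0.01, 0.999, 0.04, -0.009]
contact_force: [1.0, 1.1, -0.1]
width: 0.0581
```

apply_moves --moves '[0.06, 0, 0, -0.04, 0, 0, 0, 0.06, 0, 0, -0.04, 0, 0, 0, 0.06, 0, 0, -0.02, 0, 0, 0, 0.06, 0, 0, 0, 0, 0, 0, 0.06, 0, 0, 0, 0, 0, 0, 0.06, 0, 0, 0, 0, 0, 0, 0.06, 0, 0, 0, 0, 0, 0, 0.06, 0, 0, 0, 0, 0, 0]'

```text
clock: 36.53
position: [0.5532, 0.203, 0.2045]
ee_rot: [0.004, 0.999, 0.041, -0.001]
contact_force: [-0.7, 0.1, 0.0]
width: 0.0602
```

```bash
python3 look.py w14 wrist; python3 look.py s14 scene; python3 to.py .54 .354 .2 4.2
```

```text
36.5833 [0.5529 0.2029 0.2041]
[230, 65, 80, 13, 955] ztop 0.0171 rect [array([640.2, 195.9]), array([10.5, 72.7]), np.float64(4.7)]
[231, 148, 53, 6, 243] ztop 0.063 rect [array([574.9, 202.5]), array([ 5.2, 42.9]), np.float64(6.2)]
[231, 157, 53, 45, 2303] ztop 0.062 rect [array([549.4, 200.2]), array([41.1, 44. ]), np.float64(5.0)]
[344, 167, 18, 17, 152] ztop 0.0878 rect [array([566.3, 124.7]), array([11.7, 12.8]), np.float64(76.5)]
[233, 205, 49, 4, 187] ztop 0.0619 rect [array([524.3, 197.8]), array([ 4.2, 42.4]), np.float64(3.8)]
[229, 241, 48, 4, 184] ztop 0.0633 rect [array([488.3, 199.5]), array([ 5.5, 42.2]), np.float64(4.8)]
[229, 247, 48, 38, 1731] ztop 0.062 rect [array([462.5, 197.4]), array([42.7, 43.7]), np.float64(3.1)]
[0, 263, 21, 82, 721] ztop 0.031 rect [array([355.8, 465.7]), array([24.7, 87.4]), np.float64(80.7)]
[231, 287, 43, 4, 167] ztop 0.0619 rect [array([437.4, 196. ]), array([ 5.7, 41.5]), np.float64(3.8)]
36.6333 [0.5531 0.2028 0.2042]
[292, 53, 30, 20, 300] ztop 0.0294 rect [array([343.4, 506.2]), array([102.7,  60.6]), np.float64(60.2)]
[279, 113, 23, 20, 278] ztop 0.0608 rect [array([464. , 192.8]), array([55.4, 47.6]), np.float64(6.2)]
[307, 123, 25, 19, 276] ztop 0.0611 rect [array([551.2, 195.6]), array([57.6, 47.4]), np.float64(7.7)]
[216, 274, 33, 35, 602] ztop 0.0521 rect [array([ 602.4, -298. ]), array([44. , 55.3]), np.float64(89.6)]
[189, 309, 35, 38, 667] ztop 0.0516 rect [array([ 602.4, -388.6]), array([43.2, 53.9]), np.float64(88.9)]
t 36.63 pos [0.5531 0.2028 0.2042] F [-0.3  0.8  0.3] w 0.06 q6 1.73
shift_cur [-0.0007 -0.1518  0.0028] shift_goalframe [-0.002  -0.1517  0.0042] turn [0.0089 0.0031 0.0081]
```

View pics/w14.png

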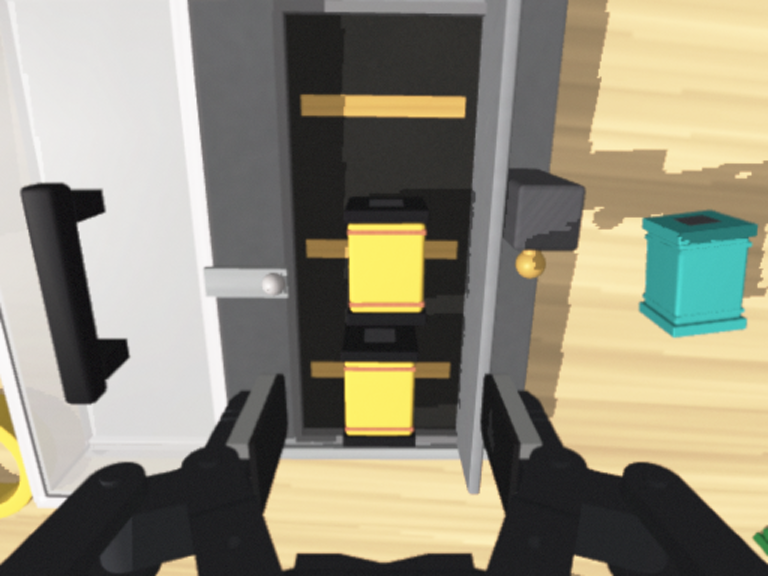

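View pics/s14.png

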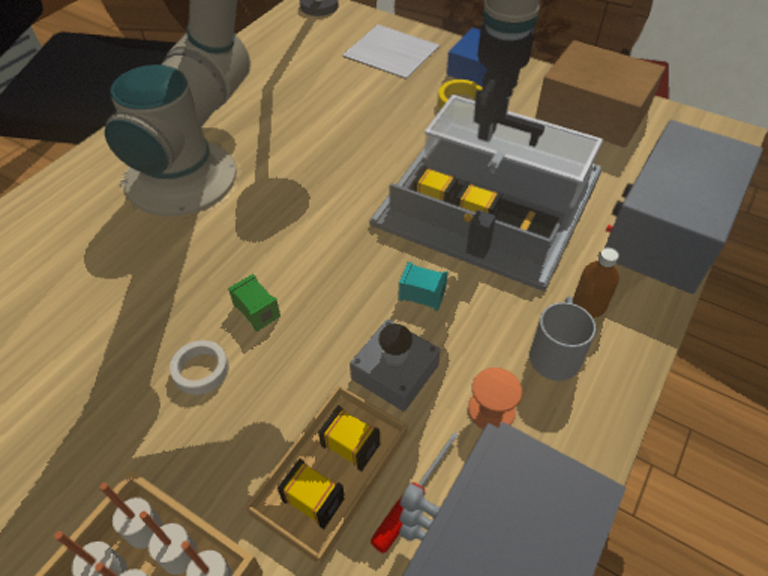

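Both new chokes lie flat in the bed, at (387,265) and (380,397) in the wrist view. No waiting choke is left at the front. Next I shut the guard by its handle.

apply_moves --moves '[0.06, 0, -0.037, 0, 0.008, 0, 0.008, 0.06, 0, -0.037, 0, 0, 0, 0, 0.06, 0, -0.037, 0, 0, 0, 0, 0.06, 0, -0.035, 0, 0, 0, 0, 0.06, 0, 0, 0, 0, 0, 0, 0.06, 0, 0, 0.02, 0, 0, 0, 0.06, 0, 0, 0.02, 0, 0, 0, 0.06, 0, 0, 0, 0, 0, 0]'

```text
clock: 37.3
position: [0.5399, 0.3527, 0.1533]
ee_rot: [0.003, 0.999, 0.035, -0.007]
contact_force: [-0.1, -0.3, -1.1]
width: 0.0603
```

```bash
python3 to.py .54 .354 .097 4.2
python3 - <<'E'
from h import *
d=get("top"); X=allcloud(d)[150:220,60:100].reshape(-1,3)
S=X[(X[:,2]>.112)&(X[:,2]<.128)]; print(len(S),[np.round(q,1) for q in cv2.minAreaRect((S[:,:2]*1000).astype(np.float32))])
d=get("wrist"); save(d,"w15",None,1.5)
E
```

```text
t 37.3 pos [0.5399 0.3527 0.1533] F [-0.1 -0.3 -1.1] w 0.0603 q6 1.97
shift_cur [ 0.001  -0.0016  0.0563] shift_goalframe [ 0.0002 -0.0013  0.0563] turn [ 0.0052  0.0146 -0.003 ]
209 [array([540.2, 352.5]), array([108.4,  17.9]), np.float64(2.4)]
```

View pics/w15.png

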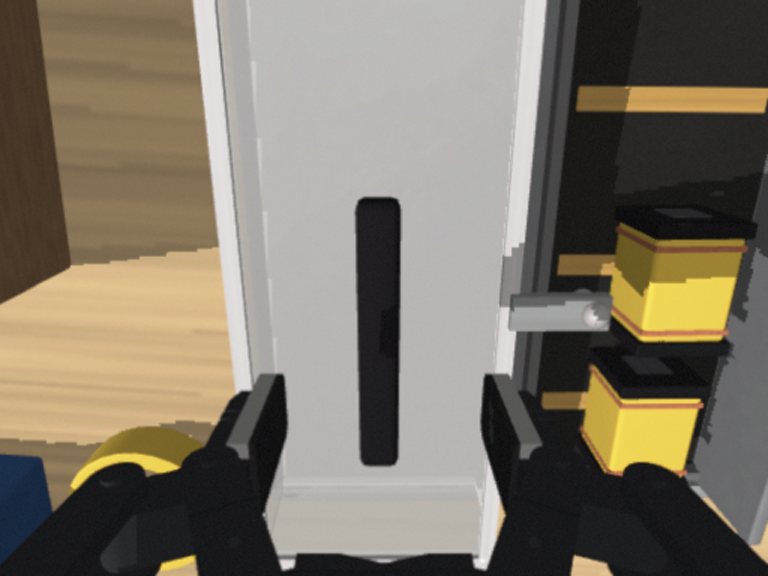

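The handle is centred between the jaws at (378,330).

apply_moves --moves '[0.06, 0, -0.001, 0.015, 0.005, 0.008, 0, 0.06, 0, 0, 0.018, 0, 0, 0, 0.06, 0, 0, 0.014, 0, 0, 0, 0.06, 0, 0, 0.005, 0, 0, 0, 0.06, 0, 0, 0, 0, 0, 0, 0.06, 0, 0, 0, 0, 0, 0, 0.06, 0, 0, 0, 0, 0, 0, 0.06, 0, 0, 0, 0, 0, 0]'

```text
clock: 38.07
position: [0.5486, 0.3536, 0.1129]
ee_rot: [-0.004, 0.999, 0.033, 0.006]
contact_force: [-0.1, 0.5, 0.2]
width: 0.0597
```

```bash
python3 to.py .54 .354 .1 4.2
```

```text
t 38.07 pos [0.5486 0.3536 0.1129] F [-0.1  0.5  0.2] w 0.0597 q6 1.97
shift_cur [-0.0087 -0.0009  0.0128] shift_goalframe [-0.0085 -0.001   0.0129] turn [-0.007  -0.0129 -0.0078]
```

apply_moves --moves '[0.06, -0.0085, -0.001, 0.006, -0.006, -0.012, -0.007, 0.06, 0, 0, 0.006, 0, 0, 0, 0.0, 0, 0, 0, 0, 0, 0, 0, 0, 0, 0, 0, 0, 0, 0, 0, 0, 0, 0, 0, 0, 0, 0, 0, 0, 0, 0, 0, 0, 0, 0, 0, 0, 0, 0, 0, 0, 0, 0, 0, 0, 0]' --newtons 60

```text
clock: 38.73
position: [0.5401, 0.3549, 0.1022]
ee_rot: [-0.001, 0.999, 0.037, 0.002]
contact_force: [0.5, 0.7, 0.1]
width: 0.0149
```

```bash
python3 to.py .5506 .2042 .1 4.2
```

```text
t 38.73 pos [0.5401 0.3549 0.1022] F [0.5 0.7 0.1] w 0.0149 q6 1.97
shift_cur [-0.0005  0.151   0.0019] shift_goalframe [-0.0006  0.151   0.0022] turn [-0.0019 -0.0032 -0.0001]
```

apply_moves --moves '[0, 0, 0.01, 0, 0, 0, 0, 0, 0, 0.018, 0, 0, 0, 0, 0, 0, 0.02, 0, 0, 0, 0, 0, 0, 0.02, 0, 0, 0, 0, 0, 0, 0.02, 0, 0, 0, 0, 0, 0, 0.015, 0, 0, 0, 0, 0, 0, 0.005, 0, 0, 0, 0, 0, 0, 0, 0, 0, 0, 0]'

```text
clock: 39.4
position: [0.5476, 0.2474, 0.1022]
ee_rot: [-0.007, 0.999, 0.036, 0.003]
contact_force: [0.3, 3.0, -1.5]
width: 0.0145
```

```bash
python3 to.py .5506 .2042 .1 4.2
```

```text
t 39.4 pos [0.5476 0.2474 0.1022] F [ 0.3  3.  -1.5] w 0.0145 q6 1.79
shift_cur [-0.0002  0.0434  0.0017] shift_goalframe [-0.0002  0.0433  0.0022] turn [-0.0133 -0.0055 -0.0012]
```

apply_moves --moves '[0, 0, 0.01, 0, -0.012, -0.004, 0, 0, 0, 0.01, 0, 0, 0, 0, 0, 0, 0.008, 0, 0, 0, 0, 0, 0, 0.008, 0, 0, 0, 0, 0, 0, 0.008, 0, 0, 0, 0, 0, 0, 0.006, 0, 0, 0, 0, 0, 0, 0.004, 0, 0, 0, 0, 0, 0, 0, 0, 0, 0, 0]'

```text
clock: 40.07
position: [0.5505, 0.2055, 0.1022]
ee_rot: [-0.014, 0.999, 0.036, 0.001]
contact_force: [0.3, -0.7, 0.5]
width: 0.0146
```

```bash
python3 to.py .5506 .2042 .1 4.2
```

```text
t 40.07 pos [0.5505 0.2055 0.1022] F [ 0.3 -0.7  0.5] w 0.0146 q6 1.71
shift_cur [-0.      0.0013  0.0022] shift_goalframe [-0.      0.0013  0.0022] turn [-0.0275 -0.0031 -0.0022]
```

apply_moves --moves '[0, 0, 0.003, 0, 0, 0, 0, 0, 0, 0.003, 0, 0, 0, 0, 0, 0, 0.004, 0, 0, 0, 0, 0, 0, 0.004, 0, 0, 0, 0, 0, 0, 0.004, 0, 0, 0, 0, 0, 0, 0.004, 0, 0, 0, 0, 0, 0, 0.004, 0, 0, 0, 0, 0, 0, 0.004, 0, 0, 0, 0]'

```text
clock: 40.73
position: [0.5505, 0.206, 0.1021]
ee_rot: [-0.042, 0.999, 0.033, 0.002]
contact_force: [-0.1, 15.9, -1.3]
width: 0.0148
```

```bash
python3 to.py .5506 .2042 .1 4.2
```

```text
t 40.73 pos [0.5505 0.206  0.1021] F [-0.1 15.9 -1.3] w 0.0148 q6 1.65
shift_cur [-0.0001  0.002   0.002 ] shift_goalframe [-0.0001  0.0018  0.0021] turn [-0.0841 -0.0065 -0.0075]
```

apply_moves --moves '[0.04, 0, 0, 0, 0, 0, 0, 0.04, 0, 0, 0, 0, 0, 0, 0.04, 0, 0, 0, -0.04, 0, 0, 0.05, 0, 0, 0, -0.04, 0, 0, 0.06, 0, 0, -0.01, 0, 0, 0, 0.06, 0, 0, -0.03, 0, 0, 0, 0.06, 0, 0, -0.04, 0, 0, 0, 0.06, 0, 0, -0.04, 0, 0, 0]'

```text
clock: 41.4
position: [0.5442, 0.1998, 0.217]
ee_rot: [0.004, 0.999, 0.034, -0.008]
contact_force: [0.7, 0.2, 0.3]
width: 0.0599
```

apply_moves --moves '[0.06, -0.03, 0, -0.02, 0, 0, 0, 0.06, -0.03, 0, 0, 0, 0, 0, 0.06, 0, 0, 0, 0, 0, 0, 0.06, 0, 0, 0, 0, 0, 0, 0.06, 0, 0, 0, 0, 0, 0, 0.06, 0, 0, 0, 0, 0, 0, 0.06, 0, 0, 0, 0, 0, 0, 0.06, 0, 0, 0, 0, 0, 0]'

```text
clock: 42.07
position: [0.4912, 0.1922, 0.2521]
ee_rot: [0.003, 0.999, 0.034, 0.004]
contact_force: [0.8, -0.9, 0.6]
width: 0.06
```

```bash
python3 to.py .5927 -.1605 .2 4.2
python3 - <<'E'
from h import *
d=get("wrist"); save(d,"w16",None,1.5)
X=allcloud(d); S=X[(X[...,2]>.112)&(X[...,2]<.128)&(X[...,0]>.47)&(X[...,0]<.62)&(abs(X[...,1]-.205)<.05)]; print(len(S),[np.round(q,1) for q in cv2.minAreaRect((S[:,:2]*1000).astype(np.float32))])
d=get("scene"); save(d,"s16",(230,70,430,200),4)
d=get("top"); X=allcloud(d)[120:260,60:200].reshape(-1,3); S=X[(X[:,2]>.112)&(X[:,2]<.128)]; print(len(S))
E
```

```text
t 42.07 pos [0.4912 0.1922 0.2521] F [ 0.8 -0.9  0.6] w 0.06 q6 1.75
shift_cur [0.0771 0.3584 0.0547] shift_goalframe [0.0754 0.3592 0.0521] turn [ 0.0057 -0.0075 -0.006 ]
2928 [array([549.7, 205.6]), array([108.7,  16. ]), np.float64(3.7)]
220
```

View pics/w16.png

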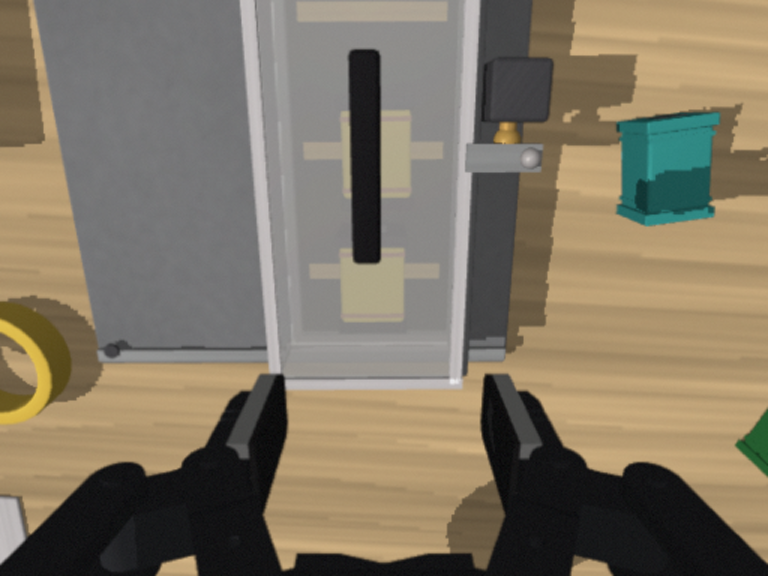

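View pics/s16.png

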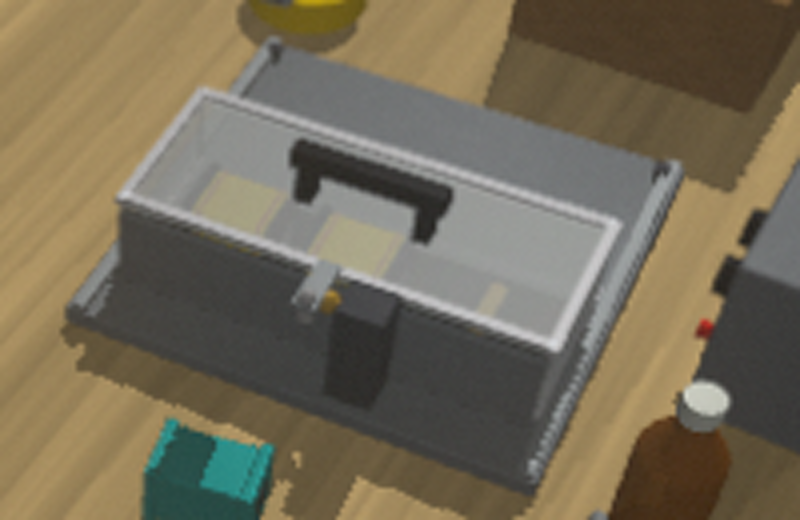

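The handle is now at (549.7,205.6), on the shut position. The guard's pin at (530,158) is past the brass latch tongue at (508,132). It met a 16 N hard stop without moving, so the guard is shut and the tongue has been passed. Next is the starter.

apply_moves --moves '[0.0, 0.007, 0.03, 0, 0, 0, 0, 0.0, 0.008, 0.036, 0, 0, 0, 0, 0, 0.008, 0.036, 0, 0, 0, 0, 0, 0.008, 0.036, 0, 0, 0, 0, 0, 0.008, 0.036, 0, 0, 0, 0, 0, 0.008, 0.036, 0, 0, 0, 0, 0, 0.008, 0.036, 0, 0, 0, 0, 0, 0.008, 0.036, 0, 0, 0, 0]'

```text
clock: 42.88
position: [0.5767, -0.0868, 0.2496]
ee_rot: [-0.001, 0.999, 0.041, 0.001]
contact_force: [1.7, 0.6, -0.1]
width: 0.0002
```

apply_moves --moves '[0.0, 0.008, 0.034, 0, 0, 0, 0, 0.0, 0.006, 0.03, 0, 0, 0, 0, 0, 0, 0, 0, 0, 0, 0, 0, 0, 0, 0.03, 0, 0, 0, 0, 0, 0, 0.03, 0, 0, 0, 0, 0, 0, 0.02, 0, 0, 0, 0, 0, 0, 0, 0, 0, 0, 0, 0, 0, 0, 0, 0, 0]'

```text
clock: 43.55
position: [0.6013, -0.1646, 0.1634]
ee_rot: [0.001, 0.999, 0.036, 0.001]
contact_force: [0.4, -0.6, -0.0]
width: 0.0003
```

```bash
python3 to.py .593 -.1602 .1 4.2; python3 look.py w17 wrist
```

```text
t 43.55 pos [ 0.6013 -0.1646  0.1634] F [ 0.4 -0.6 -0. ] w 0.0003 q6 1.12
shift_cur [-0.0081 -0.0052  0.0634] shift_goalframe [-0.008  -0.005   0.0634] turn [ 0.0028 -0.0025 -0.0021]
43.6 [ 0.6011 -0.1644  0.1634]
[381, 153, 72, 19, 283] ztop 0.0515 rect [array([ 626.4, -295.5]), array([43.5,  3.3]), np.float64(88.6)]
[371, 160, 80, 64, 3458] ztop 0.0517 rect [array([ 601. , -295.2]), array([43.9, 41.2]), np.float64(89.1)]
[478, 160, 34, 15, 119] ztop 0.0465 rect [array([ 626.8, -364. ]), array([3.1, 2.8]), np.float64(88.3)]
[465, 167, 47, 61, 2083] ztop 0.0507 rect [array([ 599.7, -365.6]), array([43.7, 16.2]), np.float64(18.5)]
[370, 206, 66, 25, 221] ztop 0.0517 rect [array([ 575.7, -294.5]), array([42.6,  4.1]), np.float64(89.8)]
[463, 212, 49, 23, 180] ztop 0.0509 rect [array([ 576.3, -372.5]), array([19. ,  3.6]), np.float64(89.8)]
```

View pics/w17.png

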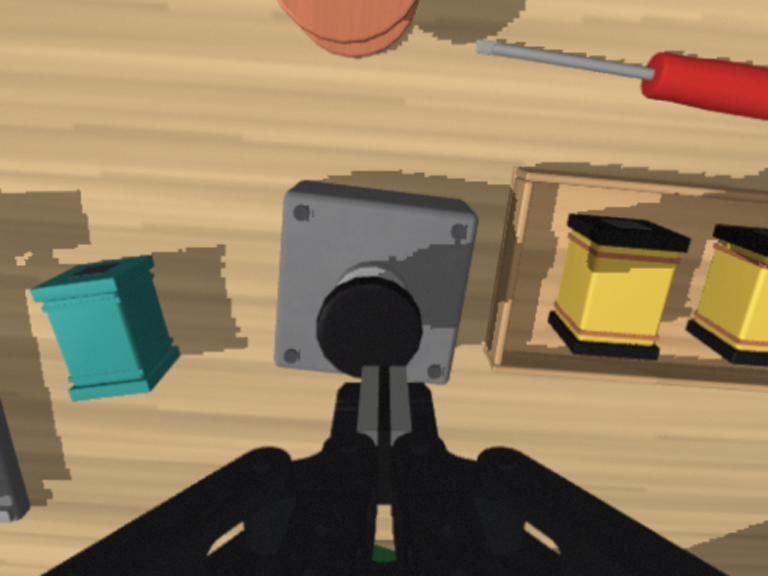

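The plunger head is at (370,327), and the closed fingertips at (383,370) are almost over it. I'll centre and go down.

apply_moves --moves '[0, -0.008, -0.005, 0.01, 0, 0, 0, 0, 0, 0, 0.02, 0, 0, 0, 0, 0, 0, 0.014, 0, 0, 0, 0, 0, 0, 0, 0, 0, 0, 0, 0, 0, 0, 0, 0, 0, 0, 0, 0, 0, 0, 0, 0, 0, 0, 0, 0, 0, 0, 0, 0, 0, 0, 0, 0, 0, 0]'

```text
clock: 44.27
position: [0.6008, -0.1606, 0.1312]
ee_rot: [0.005, 0.999, 0.037, 0.011]
contact_force: [0.2, 0.5, 0.5]
width: 0.0001
```

```bash
python3 to.py .593 -.1602 .08 4.2
```

```text
t 44.27 pos [ 0.6008 -0.1606  0.1312] F [0.2 0.5 0.5] w 0.0001 q6 1.12
shift_cur [-0.0088 -0.0015  0.051 ] shift_goalframe [-0.0078 -0.0009  0.0512] turn [ 0.0112 -0.0212  0.0011]
```

apply_moves --moves '[0, -0.0085, -0.001, 0.006, 0.01, -0.02, 0, 0, 0, 0, 0.008, 0, 0, 0, 0, 0, 0, 0.008, 0, 0, 0, 0, 0, 0, 0, 0, 0, 0, 0, 0, 0, 0, 0, 0, 0, 0, 0, 0, 0, 0, 0, 0, 0, 0, 0, 0, 0, 0, 0, 0, 0, 0, 0, 0, 0, 0]'

```text
clock: 44.93
position: [0.5921, -0.1607, 0.1079]
ee_rot: [0.0, 0.999, 0.037, 0.0]
contact_force: [0.4, 1.4, -0.5]
width: -0.0003
```

```bash
python3 to.py .593 -.1602 .08 4.2
```

```text
t 44.93 pos [ 0.5921 -0.1607  0.1079] F [ 0.4  1.4 -0.5] w -0.0003 q6 1.12
shift_cur [ 0.0009 -0.0005  0.0279] shift_goalframe [ 0.0009 -0.0004  0.0279] turn [ 0.001  -0.0008  0.0009]
```

apply_moves --moves '[0, 0, 0, 0.007, 0, 0, 0, 0, 0, 0, 0.007, 0, 0, 0, 0, 0, 0, 0.007, 0, 0, 0, 0, 0, 0, 0.006, 0, 0, 0, 0, 0, 0, 0.005, 0, 0, 0, 0, 0, 0, 0.004, 0, 0, 0, 0, 0, 0, 0.003, 0, 0, 0, 0, 0, 0, 0.003, 0, 0, 0]'

```text
clock: 45.6
position: [0.5934, -0.1612, 0.08]
ee_rot: [0.003, 0.999, 0.038, 0.005]
contact_force: [-5.3, 1.1, 17.4]
width: -0.0004
```

```bash
python3 to.py .593 -.1602 .08 4.2
```

```text
t 45.6 pos [ 0.5934 -0.1612  0.08  ] F [-5.3  1.1 17.4] w -0.0004 q6 1.12
shift_cur [-0.0003 -0.001  -0.    ] shift_goalframe [-0.0003 -0.001  -0.    ] turn [ 0.006  -0.0091  0.0019]
```

apply_moves --moves '[0, 0, 0, 0.003, 0, 0, 0, 0, 0, 0, 0.003, 0, 0, 0, 0, 0, 0, -0.01, 0, 0, 0, 0, 0, 0, -0.02, 0, 0, 0, 0, 0, 0, -0.03, 0, 0, 0, 0, 0, 0, -0.04, 0, 0, 0, 0, 0, 0, -0.04, 0, 0, 0, 0, -0.03, 0, -0.03, 0, 0, 0]'

```text
clock: 46.27
position: [0.5633, -0.1613, 0.2462]
ee_rot: [0.001, 0.999, 0.039, 0.003]
contact_force: [0.8, -0.4, 1.2]
width: -0.0003
```

apply_moves --moves '[0, -0.035, 0, 0, 0, 0, 0, 0, -0.035, 0, 0, 0, 0, 0, 0, -0.035, 0, 0, 0, 0, 0, 0, -0.035, 0, 0, 0, 0, 0, 0, -0.035, 0, 0, 0, 0, 0, 0, -0.03, 0, 0, 0, 0, 0, 0, 0, 0, 0, 0, 0, 0, 0, 0, 0, 0, 0, 0]'

```text
schema error: expected a multiple of 7 numbers
```

```bash
python3 look.py w18 wrist; python3 look.py t18 top; python3 look.py s18 scene
python3 - <<'E'
from h import *
d=get("top"); X=allcloud(d)
S=X[150:200,255:303].reshape(-1,3); S=S[(S[:,2]>.08)&(S[:,2]<.12)]; print("plunger",len(S),S.mean(0))
S=X[120:260,60:200].reshape(-1,3); S=S[(S[:,2]>.112)&(S[:,2]<.128)]; print("handle",len(S),[np.round(q,1) for q in cv2.minAreaRect((S[:,:2]*1000).astype(np.float32))])
d=get("scene"); save(d,"s19",(230,70,430,200),4)
E
```

```text
46.3167 [ 0.557  -0.162   0.2522]
[364, 104, 56, 11, 236] ztop 0.0516 rect [array([ 626. , -295.4]), array([44. ,  4.1]), np.float64(89.3)]
[357, 111, 61, 48, 2256] ztop 0.0517 rect [array([ 600.1, -294.9]), array([43.6, 40.5]), np.float64(89.0)]
[445, 110, 63, 12, 234] ztop 0.0516 rect [array([ 626.2, -384.9]), array([43.6,  3.8]), np.float64(89.6)]
[435, 117, 71, 48, 2462] ztop 0.0515 rect [array([ 600.2, -384.5]), array([45. , 40.9]), np.float64(89.3)]
[355, 151, 53, 15, 188] ztop 0.0531 rect [array([ 574.4, -294.2]), array([44.8,  3.8]), np.float64(89.1)]
[433, 157, 60, 15, 208] ztop 0.0529 rect [array([ 574.7, -383.7]), array([43.6,  3.7]), np.float64(89.3)]
46.3667 [ 0.5585 -0.1618  0.2497]
[321, 165, 13, 18, 156] ztop 0.0525 rect [array([ 601.4, -283. ]), array([22.8, 50.4]), np.float64(68.5)]
[352, 166, 22, 18, 319] ztop 0.0525 rect [array([ 599.1, -386.1]), array([43.1, 45.1]), np.float64(89.3)]
[12, 237, 38, 39, 592] ztop 0.0323 rect [array([361.3, 497.9]), array([98.3, 98.6]), np.float64(68.1)]
46.4167 [ 0.5588 -0.1613  0.2468]
[292, 53, 32, 26, 609] ztop 0.0294 rect [array([361.3, 495.7]), array([ 98. , 102.2]), np.float64(26.7)]
[217, 275, 32, 34, 582] ztop 0.0522 rect [array([ 606.2, -298. ]), array([44.3, 49.4]), np.float64(88.8)]
[189, 309, 35, 38, 672] ztop 0.0517 rect [array([ 602.5, -388.5]), array([43.2, 54. ]), np.float64(89.6)]
plunger 88 [ 0.57777178 -0.15630512  0.09912578]
handle 336 [array([550.2, 203.8]), array([109.6,  17.1]), np.float64(4.1)]
```

View pics/t18.png

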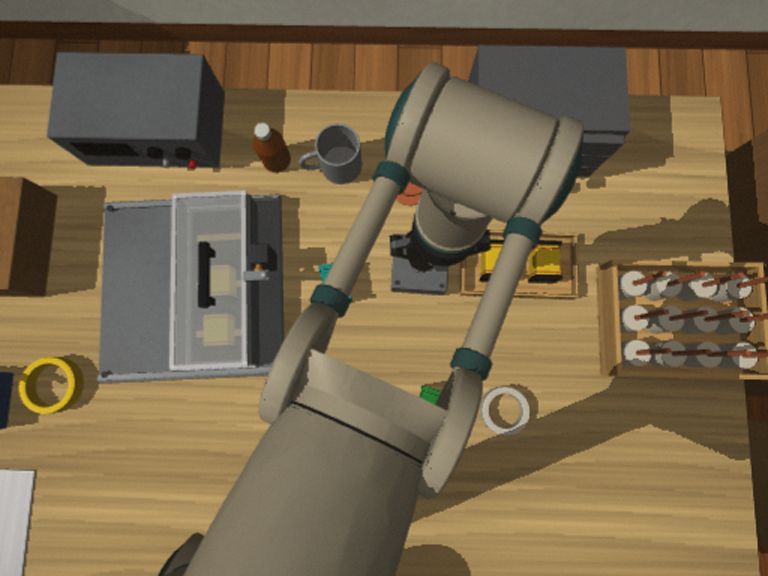

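View pics/s19.png

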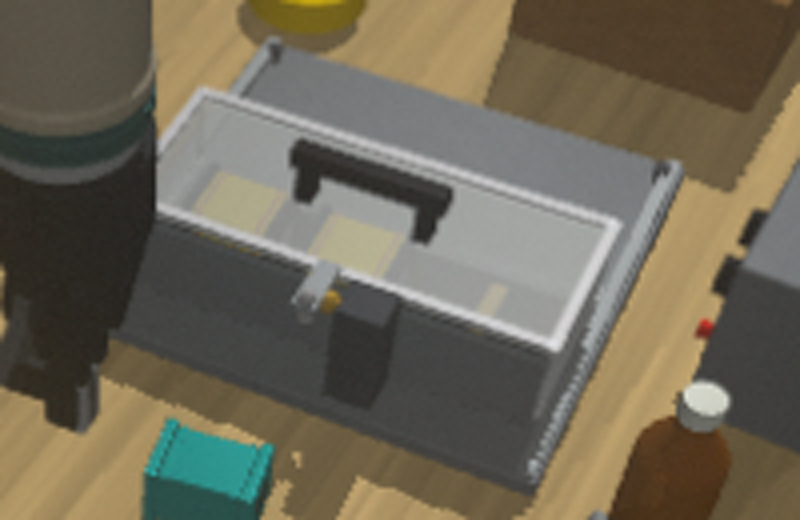

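The guard is shut, with its handle within about 1 mm of the shut point, and the plunger is back up at 99 mm. Both pairs are in place. I'll let the arm come to rest and hand in.

apply_moves --moves '[0, 0, 0, -0.02, 0, 0, 0, 0, 0, 0, 0, 0, 0, 0, 0, 0, 0, 0, 0, 0, 0, 0, 0, 0, 0, 0, 0, 0, 0, 0, 0, 0, 0, 0, 0, 0, 0, 0, 0, 0, 0, 0, 0, 0, 0, 0, 0, 0, 0, 0, 0, 0, 0, 0, 0, 0]'

```text
clock: 47.18
position: [0.5563, -0.1585, 0.2491]
ee_rot: [-0.005, 0.999, 0.038, -0.011]
contact_force: [0.6, 0.6, 0.7]
width: -0.0001
```

Run:
```python
from rig import manip, workorder
print(manip.get_state()["position"],manip.get_state()["contact_force"]); print(workorder.sign_off())
```

```text
[ 0.55632075 -0.15854914  0.24909993] [0.61726257 0.55521558 0.70653737]
the job is handed in; nothing more can be done
None
```

The batch is done and handed in at about 47 s. I opened the guard and moved both tested chokes into the tray. The two waiting chokes were the only ones there, and I laid them flat in the bed. I then shut the guard, pressed the starter plunger to its stop and let it spring back up.

**Last checks:**
- **Guard:** its handle is within about 1 mm of the shut point. I pushed it against its end stop at 16 N and it did not move further, and in the picture its pin is past the latch tongue. I did not do a pull test on the latch.
- **Plunger:** it reached 80 mm above the bench with 17 N on it, so it was at its stop. It then read 99 mm when up again, though that last reading came from only part of the head because the arm hid the rest.
- **Chokes:** the two in the tray and the two in the bed all lie flat at the right heights.
- **Disagreement between cameras:** the scene and top cameras differed by about 3 mm in y. This stayed within the room available for every grasp and placing.
- **Refused move:** one retreat move near the end was refused for a wrong number count. At hand-in the arm was therefore resting about 15 cm above the starter, touching nothing.

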